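# Put the lamp cell on charge

## Robot

A 7-joint arm with a two-finger parallel gripper is mounted at the origin on the work surface. World frame = base frame: x ahead of the robot, y to its left, z up, the work surface at z = 0. Lengths are in m, angles in rad, forces in N, time in s.
With the tool pointing down it reaches from about 0.375 to 0.925 m from the base axis. Payload 3.1 kg.
Tool frame: the origin (TCP) lies midway between the tips of the shut fingers; the grasp point (between the pads) lies grip_depth behind it (grip_depth is the distance from the TCP to the grasp point, in m); z points along the fingers, y is the line along which they close (so a half turn about z gives the same grasp; the last joint's range is limited). The gripper opens to 85 mm and grips with 20 to 120 N. Pads are 22 mm wide; open, the fingers measure 114 mm over their backs; the gripper's body (76 mm by 85 mm) begins 54 mm behind the grasp point. The pads swing forward as they close: fully open they stand 13 mm farther back than shut.
Start: joints at [-1.199, 0.383, 0.044, 1.598, -0.018, 1.161, -0.05], TCP at [0.294, 0.58, 0.231] pointing down, gripper open.
Joint ranges: [-2.61, 2.61], [-0.41, 2.15], [-1.48, 1.57], [0, 2.5], [-1.57, 4.71], [0.05, 1.97], [-2.85, 2.85]. Speed limits (rad/s): [2.79, 2.79, 3.14, 3.14, 3.14, 3.14, 3.14].

## Interface

Orientations are given as a rotation vector (axis times angle).
In Python, from station import * gives the robot as it stands.
- The arm moves only by the tool apply_moves, never from a script. Its argument "increments" is a list of rows, each an object with "hand": the opening, from -1 (shut) to 1 (fully open), so that 0 is half open; "linear": the shift along the tool's x, y, z in mm, a list of three; "angular": the turn, a rotation vector about the tool's x, y, z in rad, a list of three. In form: [{"hand": hand, "linear": [x, y, z], "angular": [wx, wy, wz]}, ...]. A call has 1 to 12 rows; each row shifts and turns the commanded pose from where the row before left it, along the tool's axes as they then stand; what a row does not reach is not made up. A row lasts 1/12 s, in which the tool goes at most 41.7 mm and 7.16 degrees, less where a joint would pass 70% of its speed; a pose out of reach is approached as far as the arm can. A call with a gripper value outside its range is refused whole. The fingers move at their own pace and stop on an object; "force" is the grip in N (left out, the last holds). Time passes only in rows, so rows that do not move let the fingers close. It gives the time, the measured TCP pose, the force, the opening and the grip force at its end, in the units of the state.
- observe(): the state, without advancing time (a new reading comes with each control period).
- get_image(name): name is "side" or "top" or "wrist"; returns (picture, depth): 420x560x3 uint8, red, green, blue; 420x560 float32, m along the optical axis (not along the pixel's ray), 0 where there is no reading.
- camera_params(name): a dict with "vfov" (degrees; the focal length in pixels is half the picture's height over the tangent of half this angle, whatever the lens; pixels are square), "cx", "cy" (the principal point, pixels), "k1" (the pictures are not rectified: a ray, as slopes to the right and down, at radius r is drawn at 1 + k1 r^2 times it, then the intrinsics apply), "rvec" (rotation vector, rad) and "tvec" (3), from world to camera coordinates, as OpenCV has them; the wrist camera has in their place "mount" (4x4, takes a point from camera to tool coordinates, whose origin is the TCP and whose axes are the flange's). Camera axes: x right, y down, z forward; pixel columns grow to the right and rows downward; lengths in m; the calibration is good to about 2 mm. A picture is of the moment at which its call begins: read the wrist's pose just before it. camera_params takes no time and is no camera call.
- hand_in(): hands the job in; it is judged then, once.
Trained networks look in the newest picture that a camera, given by its name, has taken for a name from the list of things; names that differ only in an ending like _2 or _b are one class to them, and where a whole thing is asked for, a point or a joint stands for the part that bears it (a point fixed in the world has none). Each returns a list of dicts, best first, with "score" (0 to 1); they miss things now and then, are a little off and sometimes report something else, mostly with a low value. They report only what shows in the picture. A call takes as long as a camera call.
- boxes_of(camera, target): "position" ([column, row] as shares, 0 to 1, of the picture: columns of its width, rows of its height, amid what is visible of it).
- place_of(camera, target): "position" ([column, row] as shares, 0 to 1, of the picture: columns of its width, rows of its height: a listed point, or the origin of a listed thing).
The state is a dict: "clock": time; "qpos": joint angles; "qd": joint speeds; "joint_efforts": joint torques, N m; "tcp_pos": TCP position; "tool_rot": TCP orientation; "force": force on the tool from outside, world axes, zero at the start; "ft_torque": the same for the moment, N m; "grip_width": finger opening in m; "grip_force": force on a finger pad.
Only numpy, scipy, OpenCV 4.12 (cv2) and the standard library are available. Lean on these libraries where they do the work, as an engineer would, in place of code of your own. Each camera call takes 0.05 s, during which the arm holds its last target. There are 200 camera calls.

## Task

Put the thick lamp cell from the black tray on charge: with its flat end against the charger's spring slider and its button end still raised, push the slider back, then press the button end down until the cell lies fully home in the bay with its button held in the window of the fixed end, and let go. Leave the other two cells, the tools, the slates and the lamp as they are.

Things in the scene. Friction and masses are not known exactly. Their poses are not given: they have to be found in the camera images.
- thick_cell_mid (a point): Thick grey cell: cylinder 32 mm across, body 67 mm long, a 12 mm round steel button standing 4 mm out of one end and a narrow bare steel band round that end; 140 g, varying by a fifth. It lies on its side in one of the tray's three places. This point: on its axis, half-way along the 67 mm body. x points along the cell to the button; the cell may have rolled about x.
- thick_cell_button (a point): Centre of the thick cell's button face, 37.5 mm from its middle.
- thick_cell_flat (a point): Centre of the thick cell's flat end, 33.5 mm from its middle.
- charger: Black single-bay charger screwed to the bench, 166 x 58 mm. Origin on the bench below the middle of the bay; x runs along the bay from the spring slider to the fixed end and display, z up. The head with the display and the block behind the slider are both 32 mm high.
- bay_floor (a point): Middle of the grey bay floor, 14 mm above the bench, with the charger's axes. Low side rails, inner faces 13 mm either side of the centre line, rise 6 mm above the floor and centre the cell. The bay is open above them at both sides.
- window (a point): Centre of the window in the upright wall at the fixed end, on the wall's face: x = +34 mm in the charger's frame, 16 mm above the bay floor. The window is 16 mm wide and 15 mm high; the steel contact lies 3 mm behind the wall's face. The wall is 44 mm wide and its top is 28 mm above the bay floor.
- seat (a point): Where the middle of the thick cell's body belongs when it is home: on the bay's centre line, 30 mm above the bench (16 mm above the bay floor), with the charger's axes. The cell then has its button face on the contact (x = +37 mm in the charger's frame) and its body from x = -34 to +33 mm.
- slider_face (a point): Centre of the slider's face, 16 mm above the bay floor; it moves with the slider and is at x = -25 mm in the charger's frame at rest. The face is upright, 26 mm wide and reaches from 1 to 20.5 mm above the bay floor.
- spring_slider (a joint): How far the spring slider is pushed back along the charger's -x (m): 0 at rest, 0.020 at its stop, 0.009 with the thick cell home. The spring pushes with 3 N at rest, 6 N with the cell home, 10 N at the stop. It must be back 13 mm or more for the button to pass down inside the wall; the spring then drives the button into the window.
- tray: Low black tray, 112 x 222 mm, fixed to the bench; origin under its centre. Floor 3 mm thick, rim 9 mm high. Three places for cells at y = -70, 0 and +70 mm, each with four small ribs up to 7.8 mm above the bench, 11.5 mm either side of the place's centre line (inner faces). Cells lie along its x, buttons to +x.
- slim_a_mid (a point): A slim cell, 21 mm in diameter and 69 mm long, in the tray: not to be moved. Its middle.
- slim_b_mid (a point): Another slim cell like it: not to be moved. Its middle.

How it is judged:
By the outcome, as a careful person would: the job done as asked, in the order asked, and still so for the second after the job is handed in, with the robot touching nothing.
It also fails if it takes over 48 s, if anything falls off the work surface, if the arm or the gripper's body presses on something with over 40 N, if the wrist force passes 120 N, or if a joint passes its speed limit or range.

## Working session

There is one attempt and no reset: what is moved stays moved. The work goes in short steps, Python scripts to look and compute and a tool call to move; the robot and the scene stay as the last step left them, time stands still between calls to the robot, and variables do not carry over. Pictures are saved under pics/ and viewed, at most 10 in all, crops included, and the job is handed in when it is done.

Besides the shell and the picture viewer there is one more tool, called after "Call:" as name(argument=value, ...) on one line, values as JSON. apply_moves: Moves the arm, as the interface text tells. Its arguments: {"type":"object","properties":{"increments":{"type":"array"},"force":{"type":"number"}},"required":["increments"]}

```bash
ls; mkdir -p pics
cat > h.py <<'E'
from station import *
import numpy as np, cv2
from scipy.spatial.transform import Rotation as R
W,H=560,420
def cam(n,st=None):
    p=camera_params(n); f=H/2/np.tan(np.radians(p['vfov'])/2)
    K=np.array([[f,0,p['cx']],[0,f,p['cy']],[0,0,1]]); D=np.array([p['k1'],0,0,0,0.])
    if 'mount' in p:
        T=np.eye(4);T[:3,:3]=R.from_rotvec(st['tool_rot']).as_matrix();T[:3,3]=st['tcp_pos']
        C=T@np.array(p['mount'])
    else:
        C=np.eye(4);Rm=R.from_rotvec(np.ravel(p['rvec'])).as_matrix();C[:3,:3]=Rm.T;C[:3,3]=-Rm.T@np.ravel(p['tvec'])
    return K,D,C
def ray(c,uv):
    K,D,C=c; n=cv2.undistortPoints(np.array([[uv]],float),K,D,None,None).ravel()
    return C[:3,3],C[:3,:3]@np.array([n[0],n[1],1])   # scale = depth
def tri(rs):
    A=np.zeros((3,3));b=np.zeros(3)
    for o,d in rs:
        d=d/np.linalg.norm(d);P=np.eye(3)-np.outer(d,d);A+=P;b+=P@o
    x=np.linalg.solve(A,b)
    return x,[round(1000*np.linalg.norm((np.eye(3)-np.outer(d,d)/(d@d))@(x-o)),1) for o,d in rs]
def proj(c,X):
    K,D,C=c; T=np.linalg.inv(C); return cv2.projectPoints(np.atleast_2d(X).astype(float),cv2.Rodrigues(T[:3,:3])[0],T[:3,3],K,D)[0].reshape(-1,2)
E
python3 - <<'E'
from h import *
s=observe();print(s)
for n in('side','top','wrist'):
    st=observe();im,d=get_image(n);cv2.imwrite(f'pics/{n}0.png',im[...,::-1]);np.save(f'pics/{n}0d.npy',d)
    print(n,camera_params(n))
for t in('thick_cell_mid','thick_cell_button','thick_cell_flat','bay_floor','window','seat','slider_face','slim_a_mid','tray','charger'):
    rs=[]
    for n in('side','top'):
        L=place_of(n,t);
        print(t,n,[(np.round(np.array(l['position'])*[W,H],1),round(l['score'],2)) for l in L[:3]])
        if L: rs.append(ray(cam(n),np.array(L[0]['position'])*[W,H]))
    if len(rs)==2: x,e=tri(rs);print('  ',x.round(4),e)
E
```

```text
pics
{'clock': 0.0, 'qpos': array([-1.19877486,  0.38384779,  0.04383899,  1.59959935, -0.01789617,
        1.16118881, -0.04990646]), 'qd': array([-6.89200042e-05,  1.35822481e-03, -5.05228618e-04,  3.74696854e-04,
        8.40865008e-04,  4.76539292e-04,  1.18675807e-03]), 'joint_efforts': array([ 1.82432559e-04, -4.33452129e+01,  1.02451801e+00, -2.49518949e+01,
        1.06550448e-02,  1.14420278e-02, -2.91276464e-06]), 'tcp_pos': array([0.29385121, 0.57871776, 0.22986722]), 'tool_rot': array([-0.73100814, -3.05487339,  0.00409675]), 'force': array([-0.27092911,  0.83901782, -0.15258789]), 'ft_torque': array([ 0.01733178,  0.01928462, -0.01098139]), 'grip_force': 0.0, 'grip_width': 0.08545720075991112}
side {'vfov': 45.48543320873881, 'cx': 285.53780214858455, 'cy': 212.79058941398688, 'k1': 0.03841704412416125, 'rvec': array([ 0.18581172, -2.66790316,  1.50917292]), 'tvec': array([0.53672166, 0.08159098, 0.91881519])}
top {'vfov': 46.744511605155076, 'cx': 269.64845059011554, 'cy': 205.26106713025533, 'k1': 0.006246792863160021, 'rvec': array([ 2.13976026, -2.19747191,  0.053035
[... 1454 characters left out ...]
7.3, 180.2]), 0.71), (array([167. , 187.4]), 0.53)]
slider_face side [(array([284.2, 172.2]), 0.59)]
slider_face top [(array([153.5, 224.6]), 0.6), (array([411.8, 193.2]), 0.46)]
   [0.5211 0.1927 0.2336] [np.float64(4.8), np.float64(4.8)]
slim_a_mid side [(array([303.4, 339. ]), 0.81)]
slim_a_mid top [(array([130.9, 256.7]), 0.76)]
   [0.4773 0.2914 0.0187] [np.float64(2.3), np.float64(2.3)]
tray side [(array([262.7, 327.8]), 0.88)]
tray top [(array([150.4, 221.1]), 0.75)]
   [0.5414 0.2608 0.0025] [np.float64(1.2), np.float64(1.2)]
charger side [(array([270.4, 185.5]), 0.9)]
charger top [(array([403.9, 177.7]), 0.62)]
   [ 6.071e-01 -1.995e-01  6.000e-04] [np.float64(1.5), np.float64(1.5)]
```

Run:
```python
import cv2,numpy as np
a=cv2.imread('pics/side0.png');b=cv2.imread('pics/top0.png')
o=np.vstack([np.hstack([cv2.resize(a[110:260,170:370],(400,300)),cv2.resize(b[120:270,310:510],(400,300))]),np.hstack([cv2.resize(a[260:410,160:360],(400,300)),cv2.resize(b[140:290,60:260],(400,300))])])
cv2.imwrite('pics/m1.png',o)
```

```text
(no output)
```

View pics/m1.png

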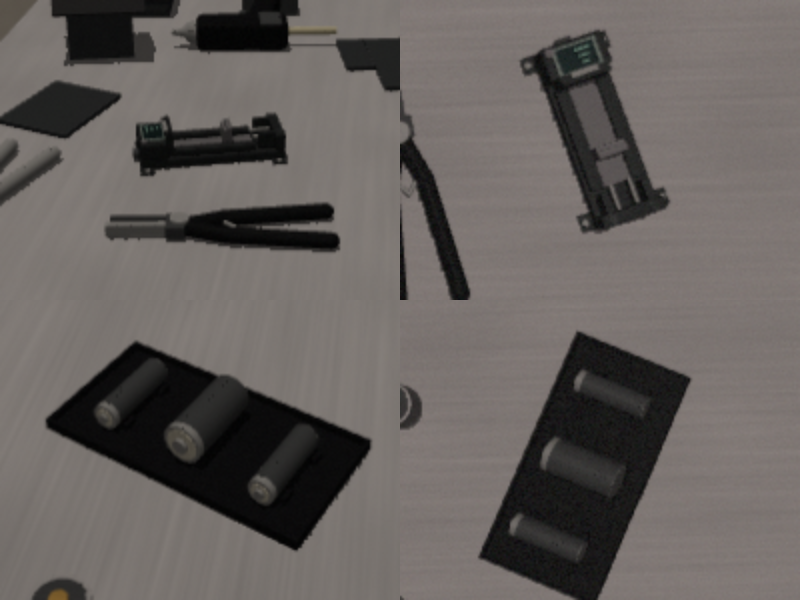

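View pics/top0.png

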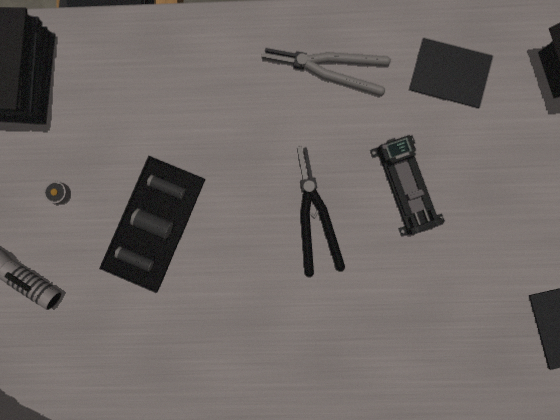

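The mosaic shows the thick cell in the middle tray place: top picture about (152,222), button at upper left (133,215). The charger is in the top picture with its display at (398,148) and slider end at (415,220). I'll rotate to the cell's line, then move over the tray.

Call:
apply_moves(increments=[{"hand":1,"linear":[0,0,0],"angular":[0,0,0.12]},{"hand":1,"linear":[0,0,0],"angular":[0,0,0.12]},{"hand":1,"linear":[0,0,0],"angular":[0,0,0.12]},{"hand":1,"linear":[0,0,0],"angular":[0,0,0.12]},{"hand":1,"linear":[0,0,0],"angular":[0,0,0.12]},{"hand":1,"linear":[0,0,0],"angular":[0,0,0.12]},{"hand":1,"linear":[0,0,0],"angular":[0,0,0.12]},{"hand":1,"linear":[0,0,0],"angular":[0,0,0.12]},{"hand":1,"linear":[0,0,0],"angular":[0,0,0.12]},{"hand":1,"linear":[0,0,0],"angular":[0,0,0.12]},{"hand":1,"linear":[0,0,0],"angular":[0,0,0.12]},{"hand":1,"linear":[0,0,0],"angular":[0,0,0.12]}])

```text
clock: 2.15
tcp_pos: [0.2941, 0.5797, 0.2313]
tool_rot: [-2.569, -1.807, -0.0]
force: [0.5, 0.4, 0.0]
grip_width: 0.0853
grip_force: 0.0
```

```bash
cat >> h.py <<'E'
def rel(target,st=None):
    st=st or observe(); M=R.from_rotvec(st['tool_rot']).as_matrix()
    print('t',round(st['clock'],2),'tcp',st['tcp_pos'].round(4),'F',st['force'].round(1),'w',round(st['grip_width'],4),st['grip_force'])
    print('toolx yaw',np.degrees(np.arctan2(M[1,0],M[0,0])).round(2),'tilt x',np.degrees(np.arcsin(M[2,0])).round(2),'y',np.degrees(np.arcsin(M[2,1])).round(2))
    if target is not None: print('delta tool mm',(1000*M.T@(np.array(target)-st['tcp_pos'])).round(1))
    return M,st
E
python3 - <<'E'
import station; print([n for n in dir(station) if n[0]!='_'])
from h import *
rel([0.535,0.245,0.20])
E
```

```text
['IKError', 'boxes_of', 'camera_params', 'get_image', 'grip_depth', 'hand_in', 'observe', 'place_of']
t 2.15 tcp [0.2941 0.5797 0.2313] F [0.5 0.4 0. ] w 0.0853 0.0
toolx yaw 70.25 tilt x 0.0 y -0.01
delta tool mm [-233.6  339.8   31.3]
```

Call:
apply_moves(increments=[{"hand":1,"linear":[-19,28,2],"angular":[0,0,0]},{"hand":1,"linear":[-19,28,2],"angular":[0,0,0]},{"hand":1,"linear":[-19,28,2],"angular":[0,0,0]},{"hand":1,"linear":[-19,28,2],"angular":[0,0,0]},{"hand":1,"linear":[-19,28,2],"angular":[0,0,0]},{"hand":1,"linear":[-19,28,2],"angular":[0,0,0]},{"hand":1,"linear":[-19,28,2],"angular":[0,0,0]},{"hand":1,"linear":[-19,28,2],"angular":[0,0,0]},{"hand":1,"linear":[-19,28,2],"angular":[0,0,0]},{"hand":1,"linear":[-19,28,2],"angular":[0,0,0]},{"hand":1,"linear":[-19,28,2],"angular":[0,0,0]},{"hand":1,"linear":[0,0,0],"angular":[0,0,0]}])

```text
clock: 3.15
tcp_pos: [0.5205, 0.2703, 0.2096]
tool_rot: [2.571, 1.795, 0.0]
force: [0.9, -1.9, 0.7]
grip_width: 0.0851
grip_force: 0.0
```

Run:
```python
from h import *
print('gd',grip_depth if not callable(grip_depth) else grip_depth())
M,st=rel([0.541,0.26,0.15])
im,d=get_image('wrist');cv2.imwrite('pics/w1.png',im[...,::-1]);np.save('pics/w1d.npy',d);np.savez('pics/w1s.npz',p=st['tcp_pos'],r=st['tool_rot'])
c=cam('wrist',st)
for t in('thick_cell_mid','thick_cell_button','thick_cell_flat','tray'):
  L=place_of('wrist',t)
  for l in L[:2]:
    uv=np.array(l['position'])*[W,H];o,r=ray(c,uv);ui=uv.round().astype(int);z=d[min(ui[1],H-1),min(ui[0],W-1)]
    print(t,uv.round(1),round(l['score'],2),'depth pt',(o+r*z).round(4))
```

```text
gd 0.0187
t 3.15 tcp [0.5205 0.2703 0.2096] F [ 0.9 -1.9  0.7] w 0.0851 0.0
toolx yaw 69.83 tilt x -0.19 y 0.3
delta tool mm [-2.4 22.4 59.8]
thick_cell_mid [294.5 183.5] 0.68 depth pt [0.5407 0.2658 0.0352]
thick_cell_button [299.3 156.2] 0.84 depth pt [0.5552 0.289  0.0214]
thick_cell_button [232.3 179.8] 0.74 depth pt [0.4788 0.2905 0.0248]
thick_cell_flat [294.9 217. ] 0.65 depth pt [0.529  0.2308 0.0359]
tray [296.5 182.6] 0.62 depth pt [0.543  0.2659 0.0348]
```

View pics/w1.png

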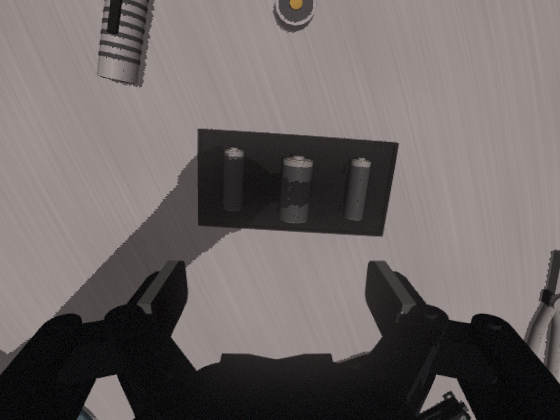

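The wrist picture shows the thick cell in the middle of the tray at (296,188), with its button at (299,157) pointing up the picture. A slim cell lies on each side, at (233,180) and (358,188).

```bash
cat >> h.py <<'E'
def cloud(c,d):
    v,u=np.nonzero(d>0);K,D,C=c
    n=cv2.undistortPoints(np.stack([u,v],1).astype(float)[:,None],K,D)[:,0]
    z=d[v,u].astype(float);P=np.c_[n*z[:,None],z]
    return P@C[:3,:3].T+C[:3,3],np.stack([u,v],1)
def cell(P,ctr,a0,zmin):
    a=np.array([np.cos(a0),np.sin(a0)])
    for i in range(4):
        nrm=np.array([-a[1],a[0]]);r=P[:,:2]-ctr
        Q=P[(abs(r@a)<.042)&(abs(r@nrm)<.02)&(P[:,2]>zmin)]
        s=(Q[:,:2]-ctr)@a
        # per-slice centre of the ridge -> line
        b=[(np.median(s[m]),(np.percentile(((Q[:,:2]-ctr)@nrm)[m],[3,97])).mean()) for k in np.arange(-.03,.031,.01) for m in [abs(s-k)<.005] if m.sum()>8]
        b=np.array(b);k,c0=np.polyfit(b[:,0],b[:,1],1)
        ends=np.percentile(s,[1,99]);
        ctr=ctr+nrm*c0; a=a+nrm*k;a/=np.linalg.norm(a)
    return ctr,np.degrees(np.arctan2(a[1],a[0])),ctr+a*ends.mean(),ends,np.percentile(Q[:,2],[50,90,98]),len(Q)
E
python3 - <<'E'
from h import *
s=np.load('pics/w1s.npz');st=dict(tcp_pos=s['p'],tool_rot=s['r'])
P,_=cloud(cam('wrist',st),np.load('pics/w1d.npy'))
print('w',cell(P,np.array([.541,.263]),np.radians(66),.024))
q=P[(abs(P[:,0]-.541)<.15)&(abs(P[:,1]-.263)<.15)];print('bench z',np.percentile(q[:,2],[30,50]))
P,_=cloud(cam('top'),np.load('pics/top0d.npy'))
print('t',cell(P,np.array([.541,.263]),np.radians(66),.024))
P0=P[(abs(P[:,0]-.6)<.15)&(abs(P[:,1]+.2)<.15)];print('bench',np.median(P0[:,2]))
Q=P0[P0[:,2]>.008];Q=Q[np.linalg.norm(Q[:,:2]-[.61,-.2],axis=1)<.11]
(c,wh,ang)=cv2.minAreaRect(Q[:,:2].astype(np.float32)*1000);print('charger rect',c,wh,ang,np.percentile(Q[:,2],98))
# epipolar check of cell ends: side+top nets vs. wrist
for t,uvs,uvt,uvw in(('button',(246.1,335),(132.2,215.4),(299.3,156.2)),('flat',(274.5,307.4),(167.7,230.3),(294.9,217)),('mid',(261.8,319.6),(155.9,222),(294.5,183.5))):
    print(t,tri([ray(cam('side'),uvs),ray(cam('top'),uvt),ray(cam('wrist',st),uvw)]))
E
```

```text
w (array([0.54340305, 0.26195175]), np.float64(66.94971519182408), array([0.54104717, 0.25641516]), array([-0.03541103,  0.02337709]), array([0.29111931, 0.30671574, 0.30979864]), 13158)
bench z [0.00075306 0.00402649]
t (array([0.54113762, 0.26293863]), np.float64(65.74497957757085), array([0.53760544, 0.2550993 ]), array([-0.0413944 ,  0.02419773]), array([0.03327786, 0.03629037, 0.03767807]), 653)
bench 0.0008798860570310429
charger rect (595.3036499023438, -200.3026123046875) (172.5554656982422, 67.25125885009766) 19.780614852905273 0.04161762680571465
button (array([0.55579489, 0.28971913, 0.01489717]), [np.float64(3.4), np.float64(2.8), np.float64(1.7)])
flat (array([0.52668276, 0.2255395 , 0.01508028]), [np.float64(1.3), np.float64(2.2), np.float64(2.2)])
mid (array([0.54126241, 0.25352148, 0.00808335]), [np.float64(3.5), np.float64(4.0), np.float64(5.9)])
```

Call:
apply_moves(increments=[{"hand":1,"linear":[-1.3,4.7,22],"angular":[0,0,0.063]},{"hand":1,"linear":[-1.3,4.7,22],"angular":[0,0,0]},{"hand":1,"linear":[-1.3,4.7,22],"angular":[0,0,0]},{"hand":1,"linear":[-1.3,4.7,22],"angular":[0,0,0]},{"hand":1,"linear":[-1.3,4.7,22],"angular":[0,0,0]},{"hand":1,"linear":[0,0,0],"angular":[0,0,0]},{"hand":1,"linear":[0,0,0],"angular":[0,0,0]}])

```text
clock: 3.98
tcp_pos: [0.5326, 0.2661, 0.098]
tool_rot: [-2.618, -1.736, 0.006]
force: [0.8, 0.1, 1.0]
grip_width: 0.0856
grip_force: 0.0
```

```bash
cat >> h.py <<'E'
def look(fn,targets,n='wrist'):
    st=observe();im,d=get_image(n);cv2.imwrite(f'pics/{fn}.png',im[...,::-1]);np.save(f'pics/{fn}d.npy',d);np.savez(f'pics/{fn}s.npz',p=st['tcp_pos'],r=st['tool_rot'])
    c=cam(n,st)
    for t in targets:
        for l in place_of(n,t)[:2]:
            uv=np.array(l['position'])*[W,H];o,r=ray(c,uv);ui=np.minimum(uv.round().astype(int),[W-1,H-1]);z=d[ui[1],ui[0]]
            print(t,uv.round(1),round(l['score'],2),'depth pt',(o+r*z).round(4))
    return c,d,im,st
E
python3 - <<'E'
from h import *
rel([0.5405,0.256,0.010])
c,d,im,st=look('w2',['thick_cell_mid','thick_cell_button','thick_cell_flat'])
P,_=cloud(c,d);P=P[P[:,2]<.06]
print(cell(P,np.array([.541,.257]),np.radians(66),.024))
print('overlay flat/button',proj(c,[[.5405-.0335*np.cos(1.155),.256-.0335*np.sin(1.155),.019],[.5405+.0375*np.cos(1.155),.256+.0375*np.sin(1.155),.019]]))
E
```

```text
t 3.98 tcp [0.5326 0.2661 0.098 ] F [0.8 0.1 1. ] w 0.0856 0.0
toolx yaw 67.1 tilt x -0.15 y -0.14
delta tool mm [-6.  11.4 88. ]
thick_cell_mid [288.4 221.8] 0.92 depth pt [0.5409 0.263  0.0354]
thick_cell_button [292.7 175.8] 0.83 depth pt [0.5556 0.2893 0.0203]
thick_cell_flat [289.  263.2] 0.82 depth pt [0.5291 0.2328 0.0354]
(array([0.53989173, 0.25749342]), np.float64(66.0397080076986), array([0.53939685, 0.25637982]), array([-0.03500486,  0.03256763]), array([0.03346732, 0.0355679 , 0.03621563]), 3666)
overlay flat/button [[289.35076362 262.32175416]
 [292.23333637 174.22071677]]
```

View pics/w2.png

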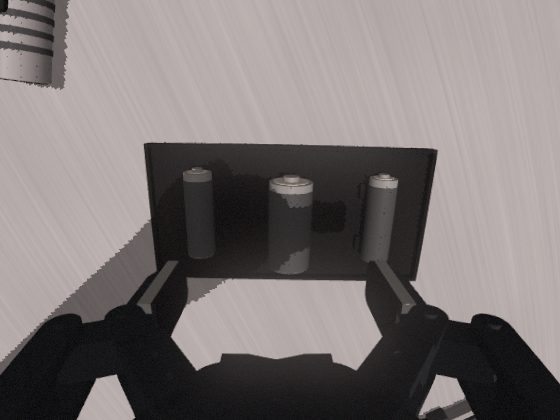

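The wrist picture shows the thick cell at (291,225), lying along the picture columns. The open fingers would come within 2–3 mm of the slim cells, at (199,215) and (379,218), so I'll part-close them before descending.

Call:
apply_moves(increments=[{"hand":0.3,"linear":[-3.3,5.3,10],"angular":[0,0,0.017]},{"hand":0.3,"linear":[-3.4,5.3,15],"angular":[0,0,0]},{"hand":0.3,"linear":[0,0,15],"angular":[0,0,0]},{"hand":0.3,"linear":[0,0,8],"angular":[0,0,0]},{"hand":0.3,"linear":[0,0,0],"angular":[0,0,0]},{"hand":0.3,"linear":[0,0,0],"angular":[0,0,0]}])

```text
clock: 4.68
tcp_pos: [0.5413, 0.2548, 0.051]
tool_rot: [-2.635, -1.711, 0.001]
force: [0.8, -0.4, 0.4]
grip_width: 0.0558
grip_force: 0.0
```

Run:
```python
from h import *
rel([0.5398,0.2558,0.0115])
```

```text
t 4.68 tcp [0.5413 0.2548 0.051 ] F [ 0.8 -0.4  0.4] w 0.0558 0.0
toolx yaw 65.99 tilt x -0.03 y -0.03
delta tool mm [ 0.4 -1.8 39.5]
```

Call:
apply_moves(increments=[{"hand":0.3,"linear":[0.4,-1.5,13],"angular":[0,0,0]},{"hand":0.3,"linear":[0,0,14],"angular":[0,0,0]},{"hand":0.3,"linear":[0,0,8],"angular":[0,0,0]},{"hand":0.3,"linear":[0,0,4],"angular":[0,0,0]},{"hand":0.3,"linear":[0,0,0],"angular":[0,0,0]},{"hand":0.3,"linear":[0,0,0],"angular":[0,0,0]}])

```text
clock: 5.18
tcp_pos: [0.5401, 0.2555, 0.0117]
tool_rot: [2.635, 1.711, -0.001]
force: [0.2, 0.2, 0.3]
grip_width: 0.0552
grip_force: 0.0
```

Run:
```python
from h import *
rel([0.5398,0.2558,0.0115])
```

```text
t 5.18 tcp [0.5401 0.2555 0.0117] F [0.2 0.2 0.3] w 0.0552 0.0
toolx yaw 65.99 tilt x -0.05 y -0.03
delta tool mm [ 0.1 -0.3  0.2]
```

Now grip, and lift a little.

Call:
apply_moves(increments=[{"hand":-0.4,"linear":[0,0,0],"angular":[0,0,0]},{"hand":-0.4,"linear":[0,0,0],"angular":[0,0,0]},{"hand":-0.4,"linear":[0,0,0],"angular":[0,0,0]},{"hand":-0.4,"linear":[0,0,0],"angular":[0,0,0]},{"hand":-0.4,"linear":[0,0,0],"angular":[0,0,0]},{"hand":-0.4,"linear":[0,0,0],"angular":[0,0,0]}], force=60)

```text
clock: 5.68
tcp_pos: [0.5405, 0.2566, 0.0133]
tool_rot: [-2.634, -1.711, -0.001]
force: [-2.8, 0.6, 6.4]
grip_width: 0.03
grip_force: 59.4
```

Run:
```python
from h import *
rel(None)
c,d,im,st=look('w3',[])
a=cv2.resize(im[200:380,190:390],(600,540));cv2.imwrite('pics/w3c.png',a[...,::-1])
K,D,C=c
P,uv=cloud(c,d);M=R.from_rotvec(st['tool_rot']).as_matrix()
T=(P-st['tcp_pos'])@M*1000
for side in(-1,1):
    m=(abs(T[:,1]*side-20)<6)&(abs(T[:,0])<14)&(T[:,2]>-40)
    q=T[m]; print(side,len(q),'tool z pct',np.percentile(q[:,2],[1,10,50,90,99]).round(1))
    for x0 in(5,8,11): 
        k=abs(q[:,0]-x0)<1.5; print('  x',x0,'z',np.round(np.sort(q[k][:,2])[::-1][:12],1),'y',q[k][:,1].min().round(1),q[k][:,1].max().round(1))
```

```text
t 5.68 tcp [0.5405 0.2566 0.0133] F [-2.8  0.6  6.4] w 0.03 59.402371644973755
toolx yaw 66.02 tilt x 0.08 y -0.02
-1 1704 tool z pct [-39.4 -38.1 -23.6   9.9  10.9]
  x 5 z [11.4 11.2 11.  10.9 10.9 10.8 10.8 10.8 10.8 10.7 10.7 10.7] y -26.0 -14.1
  x 8 z [11.6 11.5 11.3 11.2 10.9 10.9 10.9 10.8 10.8 10.7 10.7 10.6] y -26.0 -14.1
  x 11 z [11.3 11.1 11.  10.9 10.9 10.8 10.7 10.7 10.7 10.6 10.6 10.5] y -25.9 -14.0
1 1706 tool z pct [-39.5 -38.1 -23.1   9.9  10.9]
  x 5 z [11.3 11.2 11.2 11.1 11.  11.  10.9 10.8 10.7 10.7 10.6 10.6] y 14.3 26.0
  x 8 z [11.2 11.2 11.  10.8 10.8 10.8 10.8 10.7 10.7 10.7 10.5 10.5] y 14.1 26.0
  x 11 z [11.6 11.2 11.1 11.  10.9 10.9 10.9 10.8 10.8 10.8 10.8 10.7] y 14.0 26.0
```

View pics/w3c.png

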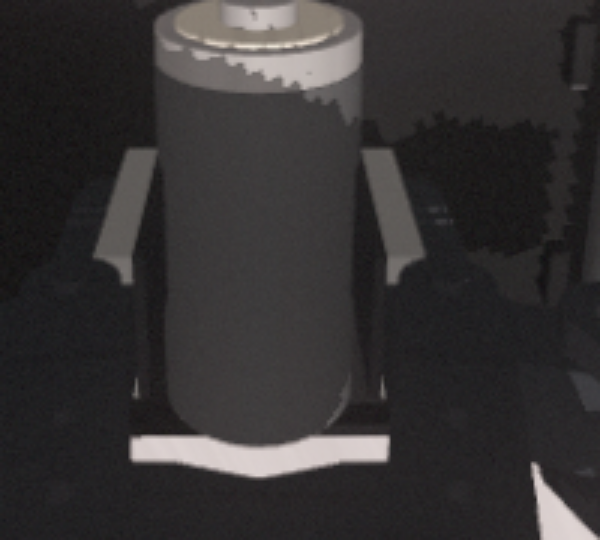

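The crop shows the cell between both pads, with the light front edges of the pads running from (370,150) at the tip to (410,260) in the crop. I'll read where the tips are.

Run:
```python
from h import *
s=np.load('pics/w3s.npz');st=dict(tcp_pos=s['p'],tool_rot=s['r']);c=cam('wrist',st);d=np.load('pics/w3d.npy');M=R.from_rotvec(st['tool_rot']).as_matrix()
def T(cu,cv):
    u,v=190+cu/3,200+cv/3;o,r=ray(c,(u,v));return ((o+r*d[int(round(v)),int(round(u))]-st['tcp_pos'])@M*1000).round(1)
for p in((378,153),(378,160),(385,180),(395,210),(400,235),(408,255),(140,153),(140,160),(130,190),(110,250),(260,100),(260,150),(260,250),(260,350),(260,420)): print(p,T(*p))
for y in range(120,176,4): print(y,T(378,y),T(140,y))
```

```text
(378, 153) [10.4 19.6 -6.9]
(378, 160) [10.2 19.3 -9.1]
(385, 180) [ 10.4  19.4 -16.6]
(395, 210) [ 10.7  19.6 -26.4]
(400, 235) [ 10.6  19.3 -33.2]
(408, 255) [ 10.8  19.5 -38.7]
(140, 153) [ 10.4 -18.7  -7. ]
(140, 160) [ 10.3 -18.4  -9.4]
(130, 190) [  9.7 -18.8 -18.4]
(110, 250) [  9.8 -19.2 -35.8]
(260, 100) [ 25.5   0.6 -21.7]
(260, 150) [ 18.    0.6 -22.1]
(260, 250) [  2.4   0.6 -23.1]
(260, 350) [-16.2   0.6 -21.7]
(260, 420) [-29.2   0.6 -22.1]
120 [ 9.1 21.7  9.8] [  8.8 -20.8  10.3]
124 [ 8.3 21.7  9.6] [  8.1 -20.8  10.2]
128 [ 7.5 21.7  9.8] [  7.6 -20.8   9.5]
132 [ 7.1 21.6  8.8] [  6.4 -20.9  10.4]
136 [ 6.  21.8  9.7] [  5.6 -21.   10.6]
140 [ 5.4 21.8  9.4] [  4.7 -21.   10.7]
144 [ 5.1 21.6  8.2] [  4.7 -20.8   9. ]
148 [ 3.  22.1 11.2] [  3.1 -21.1  10.9]
152 [10.5 19.6 -6.8] [ 10.6 -18.7  -6.9]
156 [10.6 19.4 -8.4] [ 10.6 -18.5  -8.6]
160 [10.2 19.3 -9.1] [ 10.3 -18.4  -9.4]
164 [ 9.7 19.3 -9.6] [ 10.4 -18.2 -11. ]
168 [ 10.1  19.  -11.7] [ 10.6 -17.9 -12.9]
172 [ 10.   18.8 -13. ] [ 10.2 -17.9 -13.5]
```

The tips stand 6.5 mm behind the TCP at this opening, right at the cell's axis, so I'll reopen, go 6.5 mm deeper and regrip.

Call:
apply_moves(increments=[{"hand":0.25,"linear":[0,0,0],"angular":[0,0,0]},{"hand":0.25,"linear":[0,0,0],"angular":[0,0,0]},{"hand":0.25,"linear":[0,0,0],"angular":[0,0,0]},{"hand":0.25,"linear":[0,0,3.5],"angular":[0,0,0]},{"hand":0.25,"linear":[0,0,3],"angular":[0,0,0]},{"hand":0.25,"linear":[0,0,0],"angular":[0,0,0]},{"hand":-0.4,"linear":[0,0,0],"angular":[0,0,0]},{"hand":-0.4,"linear":[0,0,0],"angular":[0,0,0]},{"hand":-0.4,"linear":[0,0,0],"angular":[0,0,0]},{"hand":-0.4,"linear":[0,0,0],"angular":[0,0,0]},{"hand":-0.4,"linear":[0,0,0],"angular":[0,0,0]},{"hand":-0.4,"linear":[0,0,0],"angular":[0,0,0]}], force=60)

```text
clock: 6.73
tcp_pos: [0.5401, 0.256, 0.0059]
tool_rot: [-2.634, -1.711, 0.0]
force: [-1.9, 0.2, 2.1]
grip_width: 0.0301
grip_force: 59.1
```

Call:
apply_moves(increments=[{"hand":-0.4,"linear":[0,0,-5],"angular":[0,0,0]},{"hand":-0.4,"linear":[0,0,-15],"angular":[0,0,0]},{"hand":-0.4,"linear":[0,0,-25],"angular":[0,0,0]},{"hand":-0.4,"linear":[0,0,-30],"angular":[0,0,0]},{"hand":-0.4,"linear":[0,0,-30],"angular":[0,0,0]},{"hand":-0.4,"linear":[0,0,-30],"angular":[0,0,0]},{"hand":-0.4,"linear":[0,0,0],"angular":[0,0,0]},{"hand":-0.4,"linear":[0,0,0],"angular":[0,0,0]}])

```text
clock: 7.4
tcp_pos: [0.5423, 0.2561, 0.1432]
tool_rot: [2.635, 1.71, 0.009]
force: [-1.9, -0.3, -1.8]
grip_width: 0.0304
grip_force: 59.6
```

```bash
cat >> h.py <<'E'
def held(c,d,st):
    """cell in hand: tool-frame ridge line (axis pitch), ends, top"""
    P,uv=cloud(c,d);M=R.from_rotvec(st['tool_rot']).as_matrix();T=(P-st['tcp_pos'])@M*1000
    q=T[(abs(T[:,1])<3)&(abs(T[:,0])<45)&(T[:,2]>-45)&(T[:,2]<-8)]
    m=abs(q[:,0])<25;k,b=np.polyfit(q[m,0],q[m,2],1)
    r=T[(abs(T[:,1])<20)&(T[:,2]>-26)&(T[:,2]<-6)&(T[:,0]>12)&(T[:,0]<33)]
    L=[(x,np.percentile(r[abs(r[:,0]-x)<2][:,1],[2,98]).round(1)) for x in(14,18,22,26,30) if (abs(r[:,0]-x)<2).sum()>5]
    print('held top z at x=0',b.round(2),'pitch deg',np.degrees(np.arctan(k)).round(2),'ends x',np.percentile(q[:,0],[.5,99.5]).round(1),q[:,0].max().round(1)); print(L)
E
python3 - <<'E'
from h import *
rel([0.56,-0.19,0.2])
c,d,im,st=look('w4',['thick_cell_mid','thick_cell_button','thick_cell_flat'])
held(c,d,st)
cv2.imwrite('pics/w4c.png',cv2.resize(im[200:380,190:390],(400,360))[...,::-1])
for l in place_of('wrist','thick_cell_button')[:1]:pass
E
```

```text
t 7.4 tcp [0.5423 0.2561 0.1432] F [-1.9 -0.3 -1.8] w 0.0304 59.550731778144836
toolx yaw 65.96 tilt x 0.25 y 0.19
delta tool mm [-400.   198.1  -58. ]
thick_cell_mid [277.7 274.8] 0.96 depth pt [0.5473 0.2651 0.1731]
thick_cell_button [276.2 201.6] 0.97 depth pt [0.5578 0.2901 0.1582]
thick_cell_flat [276.3 333.7] 0.62 depth pt [0.5345 0.2378 0.1722]
held top z at x=0 -29.5 pitch deg -0.09 ends x [-32.9  37.4] 37.6
[(14, array([-15.3,  16. ])), (18, array([-15.1,  15.7])), (22, array([-15.6,  15.5])), (26, array([-15.4,  15.5])), (30, array([-15.3,  15.2]))]
```

Call:
apply_moves(increments=[{"hand":-0.4,"linear":[-20,9,-6],"angular":[0,0,0]},{"hand":-0.4,"linear":[-32,14,-5],"angular":[0,0,0]},{"hand":-0.4,"linear":[-34,14.5,-5],"angular":[0,0,0]},{"hand":-0.4,"linear":[-34,14.5,-5],"angular":[0,0,0]},{"hand":-0.4,"linear":[-34,14.5,-5],"angular":[0,0,0]},{"hand":-0.4,"linear":[-34,14.5,-5],"angular":[0,0,0]},{"hand":-0.4,"linear":[-34,14.5,-5],"angular":[0,0,0]},{"hand":-0.4,"linear":[-34,14.5,-5],"angular":[0,0,0]},{"hand":-0.4,"linear":[-34,14.5,-4],"angular":[0,0,0]},{"hand":-0.4,"linear":[-34,14.5,-4],"angular":[0,0,0]},{"hand":-0.4,"linear":[-34,14.5,-4],"angular":[0,0,0]},{"hand":-0.4,"linear":[-34,14.5,-4],"angular":[0,0,0]}])

```text
clock: 8.65
tcp_pos: [0.5332, -0.1722, 0.1968]
tool_rot: [-2.634, -1.71, 0.003]
force: [1.0, -0.4, -0.7]
grip_width: 0.0302
grip_force: 59.6
```

Call:
apply_moves(increments=[{"hand":-0.4,"linear":[-28,12,0],"angular":[0,0,0]},{"hand":-0.4,"linear":[-15,7,0],"angular":[0,0,0]},{"hand":-0.4,"linear":[0,0,0],"angular":[0,0,0.1]},{"hand":-0.4,"linear":[0,0,0],"angular":[0,0,0.1]},{"hand":-0.4,"linear":[0,0,0],"angular":[0,0,0.1]},{"hand":-0.4,"linear":[0,0,0],"angular":[0,0,0.1]},{"hand":-0.4,"linear":[0,0,0],"angular":[0,0,0.1]},{"hand":-0.4,"linear":[0,0,0],"angular":[0,0,0.1]},{"hand":-0.4,"linear":[0,0,0],"angular":[0,0,0.1]},{"hand":-0.4,"linear":[0,0,0],"angular":[0,0,0.1]},{"hand":-0.4,"linear":[0,0,0],"angular":[0,0,0.1]},{"hand":-0.4,"linear":[0,0,0],"angular":[0,0,0]}])

```text
clock: 9.65
tcp_pos: [0.5334, -0.2173, 0.1963]
tool_rot: [-3.117, -0.392, 0.005]
force: [0.4, 0.1, -2.9]
grip_width: 0.0303
grip_force: 59.6
```

Run:
```python
from h import *
rel([0.535,-0.217,0.2])
c,d,im,st=look('w5',['charger','bay_floor','window','seat','slider_face','thick_cell_mid'])
held(c,d,st)
cv2.imwrite('pics/w5v.png',cv2.resize(im,(760,570))[...,::-1])
```

```text
t 9.65 tcp [ 0.5334 -0.2173  0.1963] F [ 0.4  0.1 -2.9] w 0.0303 59.56535875797272
toolx yaw 14.34 tilt x -0.17 y -0.03
delta tool mm [ 1.6  0.1 -3.7]
charger [278. 113.] 0.76 depth pt [ 0.6061 -0.2011  0.0139]
bay_floor [278.1 113.6] 0.93 depth pt [ 0.6055 -0.2013  0.0156]
window [276.2  75.7] 0.95 depth pt [ 0.6394 -0.1907  0.0221]
seat [275.7 109.7] 0.83 depth pt [ 0.6086 -0.198   0.0144]
slider_face [276.6 111.6] 0.59 depth pt [ 0.6071 -0.1994  0.0141]
slider_face [275.8 136. ] 0.55 depth pt [ 0.5833 -0.2046  0.0141]
thick_cell_mid [275.2 274.7] 0.92 depth pt [ 0.5439 -0.215   0.2259]
held top z at x=0 -29.54 pitch deg -0.14 ends x [-32.5  38. ] 38.2
[(14, array([-15. ,  16.3])), (18, array([-14.7,  16.1])), (22, array([-15.2,  15.9])), (26, array([-15. ,  16.4])), (30, array([-15. ,  15.7]))]
```

View pics/w5v.png

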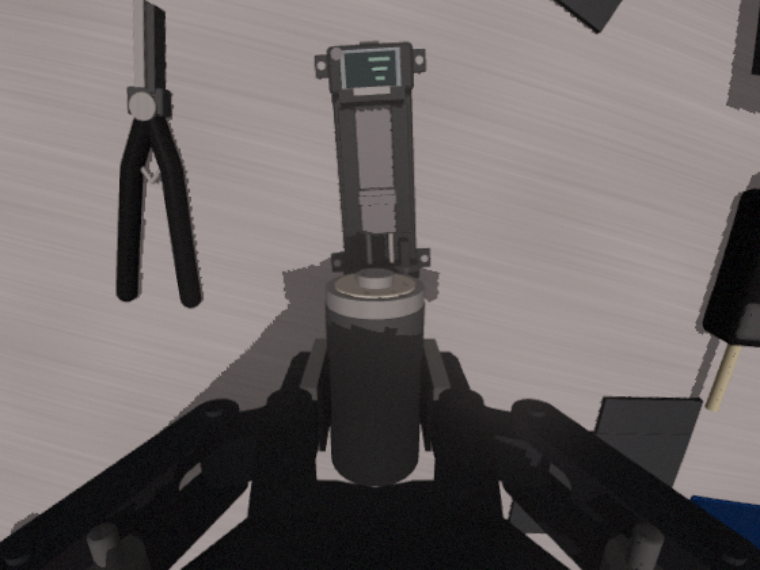

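The view shows the charger straight ahead: display at (370,68), window wall top at (372,95), slider at (377,195), block near (382,250). It is turned a few degrees left of the tool's x. I'll fit its pose from the depth.

```bash
cat > fit.py <<'E'
from h import *
def fitcharger(c,d,O,yaw,verbose=True):
    P,uv=cloud(c,d)
    for it in range(4):
        a=np.array([np.cos(yaw),np.sin(yaw)]);n=np.array([-a[1],a[0]])
        r=P[:,:2]-O;X=r@a*1000;Y=r@n*1000;Z=P[:,2]*1000
        # base outline from the rails' outer sides: per-x-slice extents of points higher than 9 mm
        S=[]
        for x in np.arange(-24,30,3):
            m=(abs(X-x)<1.5)&(abs(Y)<36)&(Z>8)&(Z<50)
            if m.sum()>6: S.append((x,np.percentile(Y[m],[2,98]).mean(),*np.percentile(Y[m],[2,98])))
        S=np.array(S);k,b=np.polyfit(S[:,0],S[:,1],1)
        yaw+=np.arctan(k);O=O+n*b/1000
    if verbose:
        print('yaw',np.degrees(yaw).round(2),'O',O.round(4),'k',k.round(4));print(S[::3].round(1))
        for lo,hi in((-3,3),(-10,-6)):
            print('profile y',lo,hi,[(x,np.median(Z[m]).round(1)) for x in range(-85,80,3) for m in [(abs(X-x)<1.5)&(Y>lo)&(Y<hi)&(Z<70)] if m.sum()>2])
        for x in(0,15): print('cross x',x,[(y,np.median(Z[m]).round(1)) for y in range(-34,35,2) for m in [(abs(X-x)<4)&(abs(Y-y)<1)] if m.sum()>2])
    return O,yaw
E
python3 - <<'E'
from fit import *
s=np.load('pics/w5s.npz');st=dict(tcp_pos=s['p'],tool_rot=s['r']);c=cam('wrist',st);d=np.load('pics/w5d.npy')
O,y=fitcharger(c,d,np.array([.6058,-.201]),np.radians(16))
P,_=cloud(c,d);q=P[(abs(P[:,0]-.6)<.1)&(abs(P[:,1]+.2)<.12)];print('bench',np.median(q[:,2]))
print('--top');fitcharger(cam('top'),np.load('pics/top0d.npy'),O,y)
E
```

```text
yaw 17.5 O [ 0.6053 -0.1991] k -0.0004
[[-24.    0.2 -26.8  27.2]
 [-15.   -0.2 -27.1  26.6]
 [ -6.   -0.2 -27.5  27. ]
 [  3.    0.3 -26.7  27.3]
 [ 12.   -0.2 -27.4  27.1]
 [ 21.   -0.2 -27.3  26.9]]
profile y -3 3 [(-82, np.float64(25.4)), (-79, np.float64(12.4)), (-76, np.float64(12.6)), (-73, np.float64(12.4)), (-70, np.float64(12.6)), (-67, np.float64(11.9)), (-64, np.float64(12.2)), (-61, np.float64(12.6)), (-58, np.float64(14.7)), (-55, np.float64(14.7)), (-52, np.float64(14.2)), (-49, np.float64(14.1)), (-46, np.float64(14.2)), (-43, np.float64(15.0)), (-40, np.float64(14.1)), (-37, np.float64(14.8)), (-34, np.float64(37.2)), (-31, np.float64(37.7)), (-28, np.float64(35.6)), (-25, np.float64(32.0)), (-22, np.float64(14.3)), (-19, np.float64(14.5)), (-16, np.float64(14.3)), (-13, np.float64(14.3)), (-10, np.float64(14.1)), (-7, np.float64(14.2)), (-4, np.float64(14.4)), (-1, np.float64(14.0)), (2, np.float64(14.7)), (5, np.float64(14.1)), (8, np.float64(14.3)), (11, np.float64(14.5)), (14, np.float64(14.1)), (17, np.float64(14.0)), (20, np.float64(14.4)), (23, np.float64(14.3
[... 7082 characters left out ...]
1)), (-24, np.float64(23.5)), (-22, np.float64(21.2)), (-20, np.float64(21.1)), (-18, np.float64(20.6)), (-16, np.float64(21.7)), (-14, np.float64(15.9)), (-12, np.float64(14.8)), (-10, np.float64(15.4)), (-8, np.float64(14.8)), (-6, np.float64(14.6)), (-4, np.float64(14.4)), (-2, np.float64(13.5)), (0, np.float64(16.0)), (2, np.float64(14.7)), (4, np.float64(14.4)), (6, np.float64(12.9)), (8, np.float64(14.6)), (10, np.float64(16.3)), (14, np.float64(20.9)), (16, np.float64(20.1)), (18, np.float64(20.6)), (20, np.float64(20.5)), (22, np.float64(20.6)), (24, np.float64(14.3)), (26, np.float64(11.2)), (28, np.float64(4.0)), (30, np.float64(0.7)), (32, np.float64(0.0)), (34, np.float64(-0.6))]
```

Run:
```python
from fit import *
s=np.load('pics/w5s.npz');st=dict(tcp_pos=s['p'],tool_rot=s['r']);c=cam('wrist',st);d=np.load('pics/w5d.npy')
O,y=fitcharger(c,d,np.array([.6058,-.201]),np.radians(16),False)
a=np.array([np.cos(y),np.sin(y)]);n=np.array([-a[1],a[0]])
P,_=cloud(c,d);r=P[:,:2]-O;X=r@a*1000;Y=r@n*1000;Z=P[:,2]*1000
for nm,m in(('slider',(abs(X+25)<5)&(abs(Y)<10)&(Z>17)&(Z<32)),('wall',(abs(X-34)<5)&(abs(Y)>10)&(abs(Y)<20)&(Z>22)&(Z<39)),('slider edge',(abs(X+25)<5)&(abs(Y)<10)&(Z>32.5)),('wall top',(abs(X-34)<5)&(abs(Y)>0)&(abs(Y)<20)&(Z>40.5)),('slider all',(abs(X+32)<12)&(abs(Y)<9)&(Z>30))):
    print(nm,m.sum(),np.percentile(X[m],[2,10,50,90,98]).round(1),np.percentile(Z[m],[10,90]).round(1))
m=(abs(X+28)<10)&(Z>31)&(abs(Y)<20);print('slider y',np.percentile(Y[m],[2,98]))
m=(abs(X-37)<4)&(Z>40)&(abs(Y)<30);print('wall y',np.percentile(Y[m],[2,98]))
m=(abs(X)<20)&(abs(Y)<20)&(abs(Z-14.3)<2);print('floor y',np.percentile(Y[m],[1,99]))
```

```text
slider 25 [-24.5 -24.4 -24.3 -24.3 -24.2] [18.9 30.6]
wall 46 [34.  34.1 34.2 34.3 34.4] [25.9 37.4]
slider edge 130 [-29.9 -29.3 -27.2 -24.7 -24.4] [34.1 37.6]
wall top 233 [34.2 34.5 36.3 38.1 38.8] [41.3 43.2]
slider all 1504 [-43.7 -42.6 -39.8 -31.6 -25.5] [ 37.4 225.2]
slider y [-11.29053333  11.3830834 ]
wall y [-21.0696199   21.12936481]
floor y [-12.45476798  12.3218137 ]
```

```bash
cat > plan.py <<'E'
from h import *
O=np.array([.6057,-.1990]);YAW=np.radians(17.5);HB=.0142;OFF=np.array([.0004,.0004,-.0135])
Rc=np.array([[np.cos(YAW),-np.sin(YAW),0],[np.sin(YAW),np.cos(YAW),0],[0,0,1]])
def mid(s,th,h,gap=0):   # s: slider travel (mm), tilt deg, h: height of flat's lower edge over floor
    t=np.radians(th);xb=-25-s+gap+max(20.5-h,0)*np.tan(t)
    return np.array([xb-16*np.sin(t)+33.5*np.cos(t),0,h+16*np.cos(t)+33.5*np.sin(t)])
def pose(m,th,off=OFF):
    M=Rc@np.diag([1,-1,-1.])@R.from_euler('y',th,degrees=True).as_matrix()
    p=np.array([O[0],O[1],HB])+Rc@(np.array(m)/1000)-M@off
    return p,M
def rows(wps,M0p0=None,nd=1):
    if M0p0 is None:
        st=observe();M,p=R.from_rotvec(st['tool_rot']).as_matrix(),st['tcp_pos']
    else: p,M=M0p0
    for q,N in wps:
        L=(1000*M.T@(q-p)).round(nd);A=R.from_matrix(M.T@N).as_rotvec().round(3)
        print(list(map(float,L)),list(map(float,A)))
        p,M=q,N
E
python3 - <<'E'
from plan import *
rel(None)
a=mid(0,25,9,gap=5)
print('mid',a)
A=pose(a+[3,0,60],25);B=pose(a,25)
rows([A,B])
print(A[0],B[0])
E
```

```text
t 10.0 tcp [ 0.5341 -0.2177  0.1977] F [ 0.2 -0.4 -1.3] w 0.03 59.5556366443634
toolx yaw 14.47 tilt x -0.0 y -0.01
mid [ 8.96195675  0.         37.65863636]
[91.3, -1.6, 98.2] [0.011, 0.436, -0.052]
[-28.1, 0.0, 53.1] [0.0, 0.0, 0.0]
[ 0.62208358 -0.19341487  0.09945443] [ 0.61922243 -0.19431698  0.03945443]
```

Call:
apply_moves(increments=[{"hand":-0.4,"linear":[10,0,10],"angular":[0,0,0]},{"hand":-0.4,"linear":[20,0,22],"angular":[0,0,0]},{"hand":-0.4,"linear":[25,-0.8,26],"angular":[0,0,0]},{"hand":-0.4,"linear":[25,-0.8,26],"angular":[0,0,0]},{"hand":-0.4,"linear":[11.3,0,14.2],"angular":[0,0,0]},{"hand":-0.4,"linear":[0,0,0],"angular":[0,0,-0.053]},{"hand":-0.4,"linear":[0,0,0],"angular":[0,0.1,0]},{"hand":-0.4,"linear":[0,0,0],"angular":[0,0.1,0]},{"hand":-0.4,"linear":[0,0,0],"angular":[0,0.1,0]},{"hand":-0.4,"linear":[0,0,0],"angular":[0,0.1,0]},{"hand":-0.4,"linear":[0,0,0],"angular":[0,0.036,0]},{"hand":-0.4,"linear":[0,0,0],"angular":[0,0,0]}])

```text
clock: 11.0
tcp_pos: [0.6184, -0.1957, 0.0984]
tool_rot: [-2.971, -0.448, -0.655]
force: [0.2, 0.0, -1.3]
grip_width: 0.0302
grip_force: 59.9
```

Run:
```python
from plan import *
rel(None)
a=mid(0,25,9,gap=5)
rows([pose(a+[0,0,20],25),pose(a,25)])
c,d,im,st=look('w6',['window','slider_face','bay_floor'])
held(c,d,st)
im,_=get_image('side');cv2.imwrite('pics/s6.png',cv2.resize(im[130:230,190:350],(800,500),interpolation=cv2.INTER_CUBIC)[...,::-1])
```

```text
t 11.0 tcp [ 0.6184 -0.1957  0.0984] F [ 0.2  0.  -1.3] w 0.0302 59.85169172286987
toolx yaw 17.12 tilt x 24.87 y -0.12
[-15.3, -1.0, 35.8] [0.001, 0.002, -0.006]
[-8.5, 0.0, 18.1] [0.0, 0.0, 0.0]
bay_floor [277.1 331.4] 0.69 depth pt [ 0.5912 -0.2053  0.1162]
held top z at x=0 -29.68 pitch deg -0.21 ends x [-32.1  37.9] 38.1
[(14, array([-15. ,  16.3])), (18, array([-14.8,  16. ])), (22, array([-15.3,  15.8])), (26, array([-15.,  16.])), (30, array([-15.1,  15.6]))]
```

View pics/s6.png

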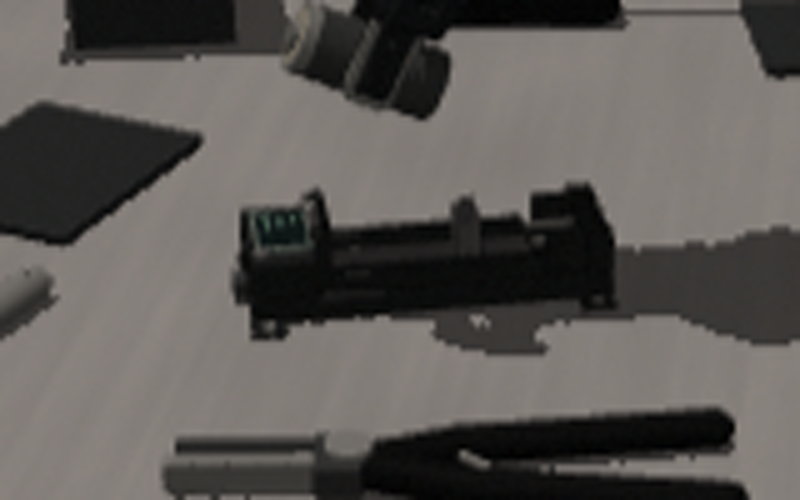

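The side crop shows the cell held above the charger with its button end raised, at (300,40), towards the display side. The slider is at (465,225). Descending to 5 mm ahead of the slider.

Call:
apply_moves(increments=[{"hand":-0.4,"linear":[-5,-1,12],"angular":[0,0,-0.006]},{"hand":-0.4,"linear":[-6,0,13],"angular":[0,0,0]},{"hand":-0.4,"linear":[-4.3,0,10.8],"angular":[0,0,0]},{"hand":-0.4,"linear":[-3.5,0,8],"angular":[0,0,0]},{"hand":-0.4,"linear":[-3,0,6],"angular":[0,0,0]},{"hand":-0.4,"linear":[-2,0,4.1],"angular":[0,0,0]},{"hand":-0.4,"linear":[0,0,0],"angular":[0,0,0]},{"hand":-0.4,"linear":[0,0,0],"angular":[0,0,0]}])

```text
clock: 11.92
tcp_pos: [0.6234, -0.1923, 0.0407]
tool_rot: [-2.97, -0.466, -0.659]
force: [0.3, -0.8, -1.6]
grip_width: 0.0303
grip_force: 59.9
```

Run:
```python
from plan import *
rel(None)
rows([pose(mid(0,25,9,gap=5),25)]+[pose(mid(s,25,9),25) for s in(0,4,8,12,16.5)],nd=1)
c,d,im,st=look('w7',[])
# side view check: expected vs seen
cs=cam('side');im,_=get_image('side');p,M=st['tcp_pos'],R.from_rotvec(st['tool_rot']).as_matrix()
a=np.array([190,130]);o=cv2.resize(im[130:230,190:350],(800,500),interpolation=cv2.INTER_CUBIC)
pts=[p+M@(OFF+[x,0,z]) for x in(-.0335,.0335) for z in(-.016,.016)]
for q in proj(cs,pts): cv2.circle(o,tuple(((q-a)*5).astype(int)),4,(255,0,0),-1)
for X in([-25,0,20.5],[34,0,28],[34,0,0],[-25,0,0]):
    q=proj(cs,np.array([*O,HB])+Rc@np.array(X)/1000)[0];cv2.circle(o,tuple(((q-a)*5).astype(int)),4,(0,255,0),-1)
cv2.imwrite('pics/s7.png',o[...,::-1])
```

```text
t 11.92 tcp [ 0.6234 -0.1923  0.0407] F [ 0.3 -0.8 -1.6] w 0.0303 59.85143959522247
toolx yaw 17.86 tilt x 24.98 y 0.16
[-4.7, 0.7, -0.8] [0.0, 0.0, 0.006]
[-4.5, -0.0, -2.1] [0.0, 0.0, 0.0]
[-3.6, 0.0, -1.7] [0.0, 0.0, 0.0]
[-3.6, 0.0, -1.7] [0.0, 0.0, 0.0]
[-3.6, 0.0, -1.7] [0.0, 0.0, 0.0]
[-4.1, -0.0, -1.9] [0.0, 0.0, 0.0]
```

View pics/s7.png

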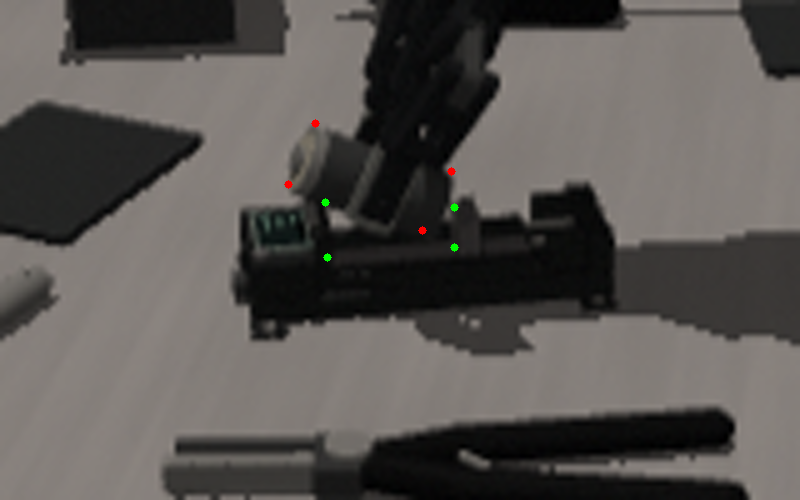

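The side crop shows the cell with its flat end just ahead of the slider at (465,215), and its button end clear above the wall top at (325,203). Now pushing back, in two steps.

Call:
apply_moves(increments=[{"hand":-0.4,"linear":[-3,0.7,-0.5],"angular":[0,0,0.006]},{"hand":-0.4,"linear":[-3,0,-1],"angular":[0,0,0]},{"hand":-0.4,"linear":[-3.2,0,-1.4],"angular":[0,0,0]},{"hand":-0.4,"linear":[-3.6,0,-1.7],"angular":[0,0,0]},{"hand":-0.4,"linear":[-3.6,0,-1.7],"angular":[0,0,0]},{"hand":-0.4,"linear":[0,0,0],"angular":[0,0,0]},{"hand":-0.4,"linear":[0,0,0],"angular":[0,0,0]}])

```text
clock: 12.6
tcp_pos: [0.6082, -0.1978, 0.0407]
tool_rot: [-2.969, -0.457, -0.662]
force: [5.1, 1.6, -0.6]
grip_width: 0.03
grip_force: 59.8
```

Run:
```python
from plan import *
M,st=rel(None)
print('F charger',(Rc.T@st['force']).round(1))
rows([pose(mid(s,25,9),25) for s in(12,16.5)],nd=1)
```

```text
t 12.6 tcp [ 0.6082 -0.1978  0.0407] F [ 5.1  1.6 -0.6] w 0.03 59.82083737850189
toolx yaw 17.51 tilt x 25.14 y 0.04
F charger [ 5.3 -0.  -0.6]
[-5.5, 0.0, -1.2] [0.001, -0.003, 0.0]
[-4.1, -0.0, -1.9] [0.0, 0.0, 0.0]
```

Call:
apply_moves(increments=[{"hand":-0.4,"linear":[-3,0,-0.6],"angular":[0,0,0]},{"hand":-0.4,"linear":[-3,0,-0.8],"angular":[0,0,0]},{"hand":-0.4,"linear":[-3.6,0,-1.7],"angular":[0,0,0]},{"hand":-0.4,"linear":[0,0,0],"angular":[0,0,0]},{"hand":-0.4,"linear":[0,0,0],"angular":[0,0,0]}])

```text
clock: 13.02
tcp_pos: [0.6008, -0.2001, 0.0407]
tool_rot: [-2.967, -0.458, -0.667]
force: [7.4, 3.0, 0.7]
grip_width: 0.0304
grip_force: 59.9
```

Run:
```python
from plan import *
M,st=rel(None)
print('F charger',(Rc.T@st['force']).round(1))
rows([pose(mid(16.5,25,9),25)]+[pose(mid(16.5,t,t*.3+.5),t) for t in(21,17,13,9,5,2,0)],nd=1)
c,d,im,st=look('w8',[]);held(c,d,st)
```

```text
t 13.02 tcp [ 0.6008 -0.2001  0.0407] F [7.4 3.  0.7] w 0.0304 59.862032532691956
toolx yaw 17.58 tilt x 25.32 y 0.06
F charger [8.  0.6 0.7]
[-2.5, 0.0, 0.2] [0.001, -0.006, 0.001]
[-0.9, -0.0, 4.3] [0.0, -0.07, -0.0]
[-1.0, -0.0, 3.2] [0.0, -0.07, 0.0]
[-1.1, -0.0, 3.2] [-0.0, -0.07, 0.0]
[-1.1, 0.0, 3.3] [0.0, -0.07, -0.0]
[-1.2, -0.0, 3.3] [-0.0, -0.07, 0.0]
[-0.9, 0.0, 2.6] [0.0, -0.052, -0.0]
[-0.6, -0.0, 1.7] [0.0, -0.035, 0.0]
held top z at x=0 -29.71 pitch deg -0.58 ends x [-32.5  38.1] 38.4
[(14, array([-14.9,  16.3])), (18, array([-14.8,  16. ])), (22, array([-15.3,  15.8])), (26, array([-15. ,  15.7])), (30, array([-15. ,  15.6]))]
```

Call:
apply_moves(increments=[{"hand":-0.4,"linear":[-2.5,0,0.2],"angular":[0,0,0]},{"hand":-0.4,"linear":[-0.9,0,4.2],"angular":[0,-0.075,0]},{"hand":-0.4,"linear":[-1,0,3.2],"angular":[0,-0.07,0]},{"hand":-0.4,"linear":[-1.1,0,3.2],"angular":[0,-0.07,0]},{"hand":-0.4,"linear":[-1.1,0,3.3],"angular":[0,-0.07,0]},{"hand":-0.4,"linear":[0,0,0],"angular":[0,0,0]},{"hand":-0.4,"linear":[0,0,0],"angular":[0,0,0]}])

```text
clock: 13.65
tcp_pos: [0.6024, -0.2003, 0.0253]
tool_rot: [-3.075, -0.479, -0.247]
force: [7.4, 2.7, 4.1]
grip_width: 0.0303
grip_force: 60.4
```

Run:
```python
from plan import *
M,st=rel(None)
print('F charger',(Rc.T@st['force']).round(1))
rows([pose(mid(16.5,t,h),t) for t,h in((9,3.2),(5,1.5),(2,.6),(0,0))],nd=1)
c,d,im,st=look('w9',[]);held(c,d,st)
cs=cam('side');im,_=get_image('side');p,M=st['tcp_pos'],R.from_rotvec(st['tool_rot']).as_matrix()
a=np.array([190,130]);o=cv2.resize(im[130:230,190:350],(800,500),interpolation=cv2.INTER_CUBIC)
cv2.imwrite('pics/s9.png',o[...,::-1])
```

```text
t 13.65 tcp [ 0.6024 -0.2003  0.0253] F [7.4 2.7 4.1] w 0.0303 60.3844678401947
toolx yaw 17.74 tilt x 9.14 y 0.3
F charger [7.8 0.4 4.1]
[-2.9, -0.6, -0.2] [0.005, -0.002, 0.004]
[-1.2, 0.0, 3.8] [-0.0, -0.07, 0.0]
[-1.0, -0.0, 2.5] [0.0, -0.052, -0.0]
[-0.6, 0.0, 1.7] [0.0, -0.035, 0.0]
held top z at x=0 -29.63 pitch deg 0.57 ends x [-32.   44.2] 45.0
[(14, array([-15. ,  16.1])), (18, array([-14.8,  16. ])), (22, array([-15.3,  15.9])), (26, array([-15.1,  15.8])), (30, array([-15.1,  15.6]))]
```

View pics/s9.png

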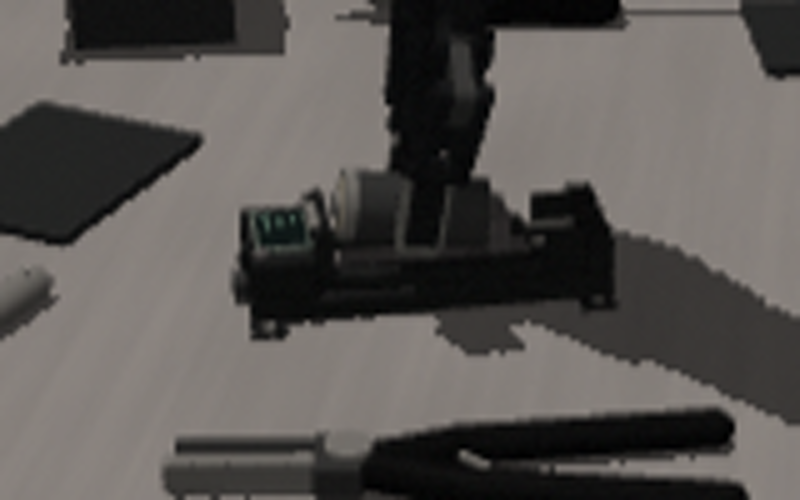

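The side crop shows the cell inside the bay: its button end at (345,205) is just inside the wall at (320,210), still slightly raised. I'll push 2.5 mm further, then press it down.

Call:
apply_moves(increments=[{"hand":-0.4,"linear":[-2.6,-0.5,0],"angular":[0,0,0]},{"hand":-0.4,"linear":[0,0,0],"angular":[0,0,0]},{"hand":-0.4,"linear":[-1.2,0,3.6],"angular":[0,-0.07,0]},{"hand":-0.4,"linear":[-1,0,2.5],"angular":[0,-0.052,0]},{"hand":-0.4,"linear":[0,0,0],"angular":[0,0,0]},{"hand":-0.4,"linear":[0,0,0],"angular":[0,0,0]}])

```text
clock: 14.25
tcp_pos: [0.5996, -0.2018, 0.02]
tool_rot: [-3.103, -0.481, -0.065]
force: [7.7, 2.5, 8.8]
grip_width: 0.0303
grip_force: 65.1
```

Run:
```python
from plan import *
M,st=rel(None)
print('F charger',(Rc.T@st['force']).round(1))
rows([pose(mid(16.5,t,h),t) for t,h in((2,.6),(0,0))],nd=1)
c,d,im,st=look('w10',[]);held(c,d,st)
```

```text
t 14.25 tcp [ 0.5996 -0.2018  0.02  ] F [7.7 2.5 8.8] w 0.0303 65.13059862423688
toolx yaw 17.64 tilt x 2.35 y 0.32
F charger [8.1 0.  8.8]
[-1.2, -1.2, 1.5] [0.005, -0.006, 0.003]
[-0.6, 0.0, 1.7] [0.0, -0.035, 0.0]
held top z at x=0 -29.59 pitch deg 0.05 ends x [-32.4  44.6] 45.0
[(14, array([-14.9,  16.3])), (18, array([-14.8,  16. ])), (22, array([-15.3,  15.9])), (26, array([-14.9,  15.8])), (30, array([-15. ,  15.6]))]
```

Call:
apply_moves(increments=[{"hand":-0.4,"linear":[-0.5,-1.2,-0.5],"angular":[0.005,0,0]},{"hand":-0.4,"linear":[0,0,0],"angular":[0,0,0]},{"hand":-0.4,"linear":[-0.6,0,1.5],"angular":[0,-0.02,0]},{"hand":-0.4,"linear":[-0.5,0,1.2],"angular":[0,-0.02,0]},{"hand":-0.4,"linear":[0,0,0],"angular":[0,0,0]},{"hand":-0.4,"linear":[0,0,0],"angular":[0,0,0]}])

```text
clock: 14.8
tcp_pos: [0.5988, -0.2021, 0.0198]
tool_rot: [3.104, 0.479, 0.007]
force: [5.7, 3.5, 16.4]
grip_width: 0.0303
grip_force: 71.0
```

Run:
```python
from plan import *
M,st=rel(None)
print('F charger',(Rc.T@st['force']).round(1))
rows([pose(mid(16.5,0,0),0)],nd=1)
print('mid bench z',(st['tcp_pos']+M@OFF)[2])
```

```text
t 14.8 tcp [ 0.5988 -0.2021  0.0198] F [ 5.7  3.5 16.4] w 0.0303 71.00234288191132
toolx yaw 17.53 tilt x 0.25 y 0.07
F charger [ 6.5  1.7 16.4]
[-0.9, -1.2, 3.1] [0.001, -0.004, 0.001]
mid bench z 0.0332667343992918
```

Run:
```python
from plan import *
M,st=rel(None)
c,d,im,st=look('w11',[]);held(c,d,st)
P,_=cloud(c,d);q=(P-[*O,0])@Rc*1000;X,Y,Z=q.T
m=(X>34)&(X<39)&(Z>39)&(Z<46)&(abs(Y)<30);print('wall y',np.percentile(Y[m],[2,98]).round(1),'x',np.percentile(X[m],[2,50,98]).round(1),'z',np.median(Z[m]).round(1))
for x in(10,15,20):
    m=(abs(X-x)<2)&(Z>30)&(Z<52)&(abs(Y)<20);print('cell y at x',x,np.percentile(Y[m],[1,99]).round(1),'top',np.percentile(Z[m],97).round(1))
    m=(abs(X-x)<2)&(Z<30)&(abs(Y)<34);print('  low',[(y,np.median(Z[k]).round(1)) for y in range(-34,35,3) for k in[m&(abs(Y-y)<1.5)] if k.sum()>2])
for x in range(-55,50,3):
    m=(abs(X-x)<1.5)&(abs(Y)<3)&(Z<60)
    if m.sum()>2: print((x,np.median(Z[m]).round(1)),end=' ')
m=(X>40)&(X<75)&(Z>30)&(Z<38)&(abs(Y)<35);print('\nhead y',np.percentile(Y[m],[2,98]).round(1))
m=(X>15)&(X<33)&(Z>17)&(Z<23);print('rails',[np.percentile(Y[m&(s*Y>0)],[2,98]).round(1) for s in(-1,1)])
```

```text
t 14.8 tcp [ 0.5988 -0.2021  0.0198] F [ 5.7  3.5 16.4] w 0.0303 71.00234288191132
toolx yaw 17.53 tilt x 0.25 y 0.07
held top z at x=0 -29.59 pitch deg -0.68 ends x [-32.4  44.6] 45.0
[(14, array([-15. ,  16.3])), (18, array([-14.8,  16.1])), (22, array([-15.2,  15.8])), (26, array([-14.9,  16.4])), (30, array([-15. ,  15.7]))]
wall y [-21.2  20.6] x [34.1 36.7 38.9] z 42.1
cell y at x 10 [-16.8  13.9] top 50.3
  low [(-34, np.float64(0.1)), (-31, np.float64(0.3)), (-28, np.float64(11.8)), (-25, np.float64(20.1)), (-22, np.float64(20.4)), (-19, np.float64(20.2)), (17, np.float64(20.3)), (20, np.float64(20.2)), (23, np.float64(20.4)), (26, np.float64(12.1)), (29, np.float64(11.7)), (32, np.float64(0.4))]
cell y at x 15 [-16.6  14.1] top 50.4
  low [(-34, np.float64(0.3)), (-31, np.float64(0.5)), (-28, np.float64(12.2)), (-25, np.float64(20.4)), (-22, np.float64(20.3)), (-19, np.float64(20.4)), (17, np.float64(20.2)), (20, np.float64(20.3)), (23, np.float64(20.4)), (26, np.float64(12.6)), (29, np.float64(11.2)), (32, np.float64(0.4))]
cell y at x 20 [-16.6  13.9] top 50.3
  low [(-34,
[... 333 characters left out ...]
 (-34, np.float64(49.0)) (-31, np.float64(49.2)) (-28, np.float64(49.0)) (-25, np.float64(49.0)) (-22, np.float64(49.0)) (-19, np.float64(49.3)) (-16, np.float64(49.1)) (-13, np.float64(49.1)) (-10, np.float64(49.2)) (-7, np.float64(49.2)) (-4, np.float64(49.2)) (-1, np.float64(49.4)) (2, np.float64(49.4)) (5, np.float64(49.7)) (8, np.float64(49.6)) (11, np.float64(49.6)) (14, np.float64(49.6)) (17, np.float64(49.8)) (20, np.float64(49.6)) (23, np.float64(49.5)) (26, np.float64(46.4)) (29, np.float64(37.9)) (35, np.float64(42.2)) (38, np.float64(41.4)) (41, np.float64(40.5)) (44, np.float64(34.8)) (47, np.float64(34.6)) 
head y [-27.3  26.8]
rails [array([-24.8, -13.5]), array([12.5, 24.2])]
```

Run:
```python
from plan import *
st=observe();M=R.from_rotvec(st['tool_rot']).as_matrix()
im,d=get_image('side');cs=cam('side');print('cam pos charger',((cs[2][:3,3]-[*O,0])@Rc).round(2))
P,uv=cloud(cs,d);T=(P-st['tcp_pos'])@M*1000
for x in(-9,-4,0,4,9):
    m=(abs(T[:,0]-x)<2)&(abs(T[:,1])<45)&(T[:,2]>-40)&(T[:,2]<8)
    q=T[m];q=q[np.argsort(q[:,2])][::2];print(x,[(a,b) for a,b in q[:,1:].round(0).astype(int).tolist()])
o=cv2.resize(im[155:200,235:305],(800,514),interpolation=cv2.INTER_CUBIC)
a=np.array([235,155])
for X in([11,-15,-6.5],[-11,-15,-6.5],[11,-29,-6.5],[-11,-29,-6.5]):
    q=proj(cs,st['tcp_pos']+M@np.array(X)/1000)[0];cv2.circle(o,tuple(((q-a)*11.43).astype(int)),4,(255,0,0),-1)
for X in([-15,13,6],[25,13,6],[-15,24.5,6],[25,24.5,6],[34,8,8.5],[34,-8,8.5]):
    q=proj(cs,np.array([*O,HB])+Rc@np.array(X)/1000)[0];cv2.circle(o,tuple(((q-a)*11.43).astype(int)),4,(0,255,0),-1)
cv2.imwrite('pics/s11.png',o[...,::-1])
```

```text
cam pos charger [0.13 1.02 0.54]
-9 [(-22, -34), (-21, -32), (-18, -28), (-21, -27), (-20, -21), (-22, -20), (-21, -17), (-23, -15), (-23, -13), (-23, -10), (-23, -8), (-22, -4), (-23, -3), (-21, 1), (-25, 1), (-23, 5), (-30, 7), (-32, 8)]
-4 [(-29, -36), (-29, -34), (-29, -31), (-30, -26), (-31, -22), (-27, -18), (-25, -14), (-27, -13), (-28, -8), (-23, -3), (-22, 0), (-20, 1), (-25, 3), (-26, 6)]
0 [(-29, -36), (-27, -33), (-24, -29), (-29, -29), (-29, -26), (-30, -24), (-23, -21), (-26, -20), (-21, -13), (-26, -10), (-26, -7), (-19, -2), (-20, 1), (-26, 3), (-27, 7)]
4 [(-31, -37), (-31, -35), (-33, -34), (-27, -26), (-29, -24), (-29, -22), (-26, -18), (-28, -17), (-28, -14), (-29, -12), (-30, -10), (-21, -3), (-24, 1), (-27, 2), (-25, 5), (-27, 7)]
9 [(-31, -38), (-22, -36), (-29, -35), (15, -34), (14, -31), (-20, -30), (15, -28), (-4, -28), (-22, -26), (-4, -25), (-22, -24), (17, -23), (-22, -21), (-23, -19), (-23, -17), (-24, -15), (-20, -13), (-22, -12), (-28, -9), (-19, -7), (-21, -6), (-21, -3), (-20, 0), (-25, 2), (-2, 6)]
```

View pics/s11.png

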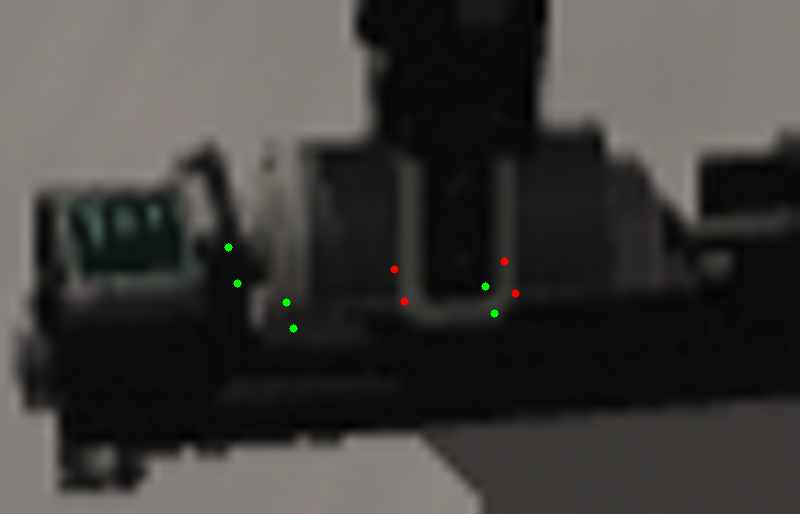

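The crop shows the rounded pad ends at (410–510,318) resting on the rail top. So the tips really reach the TCP plane, and this grip is too deep to seat the cell. I'll back out the same way, set the cell on the free bench and regrip it higher.

Run:
```python
from plan import *
M,st=rel(None)
w=[pose(mid(15.5,t,h),t) for t,h in((5,4),(11,5.5),(18,8),(25,10))]+[pose(mid(s,25,10.5,gap=g),25) for s,g in((10,0),(5,0),(0,0),(0,5))]+[pose(mid(0,25,10.5,gap=5)+[0,0,70],25)]
rows(w)
```

```text
t 14.9 tcp [ 0.5987 -0.2021  0.0198] F [ 4.6  3.9 16.3] w 0.0302 70.77658999012783
toolx yaw 17.53 tilt x 0.27 y 0.07
[1.3, -1.2, -3.8] [0.001, 0.083, 0.001]
[1.2, -0.0, -4.8] [0.0, 0.105, -0.0]
[1.1, 0.0, -6.3] [0.0, 0.122, -0.0]
[0.9, -0.0, -5.7] [0.0, 0.122, -0.0]
[5.0, 0.0, 1.8] [0.0, 0.0, 0.0]
[4.5, 0.0, 2.1] [0.0, 0.0, 0.0]
[4.5, -0.0, 2.1] [0.0, 0.0, 0.0]
[4.5, 0.0, 2.1] [0.0, 0.0, 0.0]
[29.6, 0.0, -63.4] [0.0, 0.0, 0.0]
```

Call:
apply_moves(increments=[{"hand":-0.4,"linear":[1.3,-1,-6],"angular":[0,0.083,0]},{"hand":-0.4,"linear":[1.2,0,-4.8],"angular":[0,0.105,0]},{"hand":-0.4,"linear":[1.1,0,-6.3],"angular":[0,0.12,0]},{"hand":-0.4,"linear":[0.9,0,-6],"angular":[0,0.12,0]},{"hand":-0.4,"linear":[0,0,0],"angular":[0,0,0]},{"hand":-0.4,"linear":[5,0,1.8],"angular":[0,0,0]},{"hand":-0.4,"linear":[4.5,0,2],"angular":[0,0,0]},{"hand":-0.4,"linear":[4.5,0,2],"angular":[0,0,0]},{"hand":-0.4,"linear":[4.5,0,2],"angular":[0,0,0]},{"hand":-0.4,"linear":[10,0,-21],"angular":[0,0,0]},{"hand":-0.4,"linear":[10,0,-21],"angular":[0,0,0]},{"hand":-0.4,"linear":[10,0,-21],"angular":[0,0,0]}])

```text
clock: 15.9
tcp_pos: [0.6098, -0.1936, 0.103]
tool_rot: [-2.981, -0.456, -0.59]
force: [0.8, 0.8, -2.1]
grip_width: 0.0302
grip_force: 60.5
```

Run:
```python
from plan import *
M,st=rel(None)
B=Rc@np.array([-.155,0,0])+[*O,0]
lev=pose([0,0,0],0)[1]
rows([(st['tcp_pos'],lev),(np.array([B[0],B[1],.09]),lev)])
c,d,im,st=look('w12',[]);held(c,d,st)
P,_=cloud(cam('top'),np.load('pics/top0d.npy'));q=(P-[*O,0])@Rc*1000
m=(abs(q[:,0]+155)<60)&(abs(q[:,1])<75);print('max height in drop area',np.percentile(q[m,2],[50,99,100]).round(1))
```

```text
t 15.9 tcp [ 0.6098 -0.1936  0.103 ] F [ 0.8  0.8 -2.1] w 0.0302 60.463846921920776
toolx yaw 17.28 tilt x 22.47 y -0.55
[0.0, 0.0, 0.0] [-0.009, -0.392, -0.002]
[-160.5, 4.0, 13.0] [0.0, 0.0, 0.0]
held top z at x=0 -29.69 pitch deg -0.2 ends x [-32.3  38. ] 38.2
[(14, array([-14.9,  16.4])), (18, array([-14.8,  16.1])), (22, array([-15.3,  15.9])), (26, array([-15.1,  15.9])), (30, array([-15. ,  15.6]))]
max height in drop area [ 0.6  4.3 33.4]
```

Call:
apply_moves(increments=[{"hand":-0.4,"linear":[0,0,0],"angular":[-0.009,-0.1,0]},{"hand":-0.4,"linear":[0,0,0],"angular":[0,-0.1,0]},{"hand":-0.4,"linear":[0,0,0],"angular":[0,-0.1,0]},{"hand":-0.4,"linear":[0,0,0],"angular":[0,-0.092,0]},{"hand":-0.4,"linear":[-20,1,0],"angular":[0,0,0]},{"hand":-0.4,"linear":[-35,1,0],"angular":[0,0,0]},{"hand":-0.4,"linear":[-35,1,0],"angular":[0,0,0]},{"hand":-0.4,"linear":[-35,1,0],"angular":[0,0,0]},{"hand":-0.4,"linear":[-25,0,5],"angular":[0,0,0]},{"hand":-0.4,"linear":[-10,0,8],"angular":[0,0,0]},{"hand":-0.4,"linear":[0,0,0],"angular":[0,0,0]}])

```text
clock: 16.87
tcp_pos: [0.4552, -0.2454, 0.0882]
tool_rot: [-3.103, -0.465, 0.001]
force: [0.6, 0.3, -0.9]
grip_width: 0.03
grip_force: 60.6
```

Run:
```python
from plan import *
M,st=rel(None)
lev=pose([0,0,0],0)[1]
rows([([*st['tcp_pos'][:2],.003],lev)])
P,_=cloud(cam('top'),np.load('pics/top0d.npy'));T=(P-[*st['tcp_pos'][:2],0])@Rc*1000
m=(abs(T[:,0])<48)&(abs(T[:,1])<50);print('area',m.sum(),np.percentile(T[m,2],[50,99.5,100]).round(1))
```

```text
t 16.87 tcp [ 0.4552 -0.2454  0.0882] F [ 0.6  0.3 -0.9] w 0.03 60.56358218193054
toolx yaw 17.03 tilt x 0.01 y -0.2
[-0.0, 0.3, 85.2] [-0.004, -0.0, -0.008]
area 3088 [0.6 4.3 5.4]
```

Call:
apply_moves(increments=[{"hand":-0.4,"linear":[0,0,20],"angular":[-0.004,0,-0.008]},{"hand":-0.4,"linear":[0,0,25],"angular":[0,0,0]},{"hand":-0.4,"linear":[0,0,20],"angular":[0,0,0]},{"hand":-0.4,"linear":[0,0,12],"angular":[0,0,0]},{"hand":-0.4,"linear":[0,0,5],"angular":[0,0,0]},{"hand":-0.4,"linear":[0,0,2],"angular":[0,0,0]},{"hand":-0.4,"linear":[0,0,1],"angular":[0,0,0]},{"hand":-0.4,"linear":[0,0,0],"angular":[0,0,0]}])

```text
clock: 17.53
tcp_pos: [0.4636, -0.2454, 0.0067]
tool_rot: [3.099, 0.486, 0.014]
force: [0.2, 0.2, -1.2]
grip_width: 0.0305
grip_force: 60.6
```

Call:
apply_moves(increments=[{"hand":-0.4,"linear":[0,0,1.5],"angular":[0,0,0]},{"hand":-0.4,"linear":[0,0,1],"angular":[0,0,0]},{"hand":-0.4,"linear":[0,0,1],"angular":[0,0,0]},{"hand":-0.4,"linear":[0,0,0],"angular":[0,0,0]}])

```text
clock: 17.87
tcp_pos: [0.4632, -0.2452, 0.003]
tool_rot: [3.099, 0.486, 0.014]
force: [0.2, -0.3, -1.0]
grip_width: 0.0305
grip_force: 60.6
```

Run:
```python
from plan import *
rel(None)
```

```text
t 17.87 tcp [ 0.4632 -0.2452  0.003 ] F [ 0.2 -0.3 -1. ] w 0.0305 60.60024619102478
toolx yaw 17.82 tilt x 0.46 y 0.33
```

Call:
apply_moves(increments=[{"hand":-0.1,"linear":[0,0,0],"angular":[0,0,0]},{"hand":-0.1,"linear":[0,0,0],"angular":[0,0,0]},{"hand":-0.1,"linear":[0,0,0],"angular":[0,0,0]},{"hand":-0.1,"linear":[0,0,-3],"angular":[0,0,0]},{"hand":-0.1,"linear":[0,0,-3.5],"angular":[0,0,0]},{"hand":-0.1,"linear":[0,0,0],"angular":[0,0,0]},{"hand":-0.4,"linear":[0,0,0],"angular":[0,0,0]},{"hand":-0.4,"linear":[0,0,0],"angular":[0,0,0]},{"hand":-0.4,"linear":[0,0,0],"angular":[0,0,0]},{"hand":-0.4,"linear":[0,0,0],"angular":[0,0,0]},{"hand":-0.4,"linear":[0,0,0],"angular":[0,0,0]}], force=60)

```text
clock: 18.78
tcp_pos: [0.4633, -0.2455, 0.01]
tool_rot: [3.099, 0.486, 0.014]
force: [0.4, 0.3, 5.4]
grip_width: 0.0297
grip_force: 58.9
```

Run:
```python
from plan import *
rel(None)
c,d,im,st=look('w13',[]);held(c,d,st)
```

```text
t 18.78 tcp [ 0.4633 -0.2455  0.01  ] F [0.4 0.3 5.4] w 0.0297 58.90573740005493
toolx yaw 17.81 tilt x 0.47 y 0.33
held top z at x=0 -22.42 pitch deg 0.31 ends x [-32.2  37.9] 38.1
[(14, array([-14.1,  15.5])), (18, array([-14.5,  15.3])), (22, array([-14.3,  15.1])), (26, array([-14.2,  15.6])), (30, array([-14.1,  14.9]))]
```

Call:
apply_moves(increments=[{"hand":-0.4,"linear":[0,0,-4],"angular":[0,0,0]},{"hand":-0.4,"linear":[0,0,-15],"angular":[0,0,0]},{"hand":-0.4,"linear":[0,0,-25],"angular":[0,0,0]},{"hand":-0.4,"linear":[0,0,-25],"angular":[0,0,0]},{"hand":-0.4,"linear":[0,0,-20],"angular":[0,0,0]},{"hand":-0.4,"linear":[0,0,0],"angular":[0,0,0]}])

```text
clock: 19.33
tcp_pos: [0.4644, -0.2463, 0.1017]
tool_rot: [3.097, 0.485, 0.022]
force: [0.9, -0.9, -0.5]
grip_width: 0.0295
grip_force: 59.6
```

```bash
sed -i 's/^O=np.array(\[.6057,-.1990\])/O=np.array([.6058,-.1993])/; s/OFF=np.array(\[.0004,.0004,-.0135\])/OFF=np.array([.0004,.0005,-.0064])/' plan.py
python3 - <<'E'
from plan import *
M,st=rel(None)
c,d,im,st=look('w14',[]);held(c,d,st)
a=mid(0,25,9,gap=5)
A=pose(a+[3,0,60],25);lev=pose(a,0)[1]
rows([(A[0],lev),A,pose(a+[0,0,20],25),pose(a,25)])
E
```

```text
t 19.33 tcp [ 0.4644 -0.2463  0.1017] F [ 0.9 -0.9 -0.5] w 0.0295 59.57985520362854
toolx yaw 17.79 tilt x 0.74 y 0.53
held top z at x=0 -22.35 pitch deg 0.52 ends x [-32.4  37.9] 38.0
[(14, array([-14.1,  15.4])), (18, array([-14.5,  15.3])), (22, array([-14.4,  15.1])), (26, array([-14.2,  15.6])), (30, array([-14.2,  15.3]))]
[164.0, -0.7, -4.2] [0.007, -0.011, 0.006]
[0.0, 0.0, 0.0] [0.0, 0.436, 0.0]
[-19.6, 0.0, 35.0] [0.0, 0.0, 0.0]
[-8.5, 0.0, 18.1] [0.0, 0.0, 0.0]
```

Call:
apply_moves(increments=[{"hand":-0.4,"linear":[20,-0.7,-1],"angular":[0.007,-0.011,0.006]},{"hand":-0.4,"linear":[34,0,-1],"angular":[0,0,0]},{"hand":-0.4,"linear":[34,0,-1],"angular":[0,0,0]},{"hand":-0.4,"linear":[34,0,-1],"angular":[0,0,0]},{"hand":-0.4,"linear":[28,0,0],"angular":[0,0,0]},{"hand":-0.4,"linear":[14,0,0],"angular":[0,0,0]},{"hand":-0.4,"linear":[0,0,0],"angular":[0,0.1,0]},{"hand":-0.4,"linear":[0,0,0],"angular":[0,0.12,0]},{"hand":-0.4,"linear":[0,0,0],"angular":[0,0.12,0]},{"hand":-0.4,"linear":[0,0,0],"angular":[0,0.096,0]},{"hand":-0.4,"linear":[0,0,0],"angular":[0,0,0]},{"hand":-0.4,"linear":[0,0,0],"angular":[0,0,0]}])

```text
clock: 20.38
tcp_pos: [0.6146, -0.1955, 0.0991]
tool_rot: [-2.971, -0.448, -0.642]
force: [0.4, 0.1, -1.5]
grip_width: 0.0295
grip_force: 59.8
```

Run:
```python
from plan import *
M,st=rel(None)
a=mid(0,25,9,gap=5)
rows([pose(a+[0,0,20],25),pose(a,25)])
```

```text
t 20.38 tcp [ 0.6146 -0.1955  0.0991] F [ 0.4  0.1 -1.5] w 0.0295 59.8057222366333
toolx yaw 17.08 tilt x 24.43 y -0.35
[-12.1, 0.7, 31.0] [-0.004, 0.01, -0.007]
[-8.5, 0.0, 18.1] [0.0, 0.0, 0.0]
```

Call:
apply_moves(increments=[{"hand":-0.4,"linear":[-4,0.7,10],"angular":[-0.004,0.01,-0.007]},{"hand":-0.4,"linear":[-5,0,12],"angular":[0,0,0]},{"hand":-0.4,"linear":[-3,0,9],"angular":[0,0,0]},{"hand":-0.4,"linear":[-3.5,0,8],"angular":[0,0,0]},{"hand":-0.4,"linear":[-3,0,6],"angular":[0,0,0]},{"hand":-0.4,"linear":[-2,0,4.1],"angular":[0,0,0]},{"hand":-0.4,"linear":[0,0,0],"angular":[0,0,0]},{"hand":-0.4,"linear":[0,0,0],"angular":[0,0,0]}])

```text
clock: 21.05
tcp_pos: [0.6207, -0.1948, 0.0482]
tool_rot: [-2.969, -0.465, -0.667]
force: [0.8, -1.1, -1.8]
grip_width: 0.0297
grip_force: 59.8
```

Run:
```python
from plan import *
M,st=rel(None)
c,d,im,st=look('w15',[]);held(c,d,st)
rows([pose(mid(0,25,9,gap=5),25)]+[pose(mid(s,25,9),25) for s in(0,4,8,12,16.5)])
```

```text
t 21.05 tcp [ 0.6207 -0.1948  0.0482] F [ 0.8 -1.1 -1.8] w 0.0297 59.80543076992035
toolx yaw 17.87 tilt x 25.3 y 0.26
held top z at x=0 -22.45 pitch deg 0.51 ends x [-32.4  37.9] 38.3
[(14, array([-14.2,  15.3])), (18, array([-14.5,  15.3])), (22, array([-14.4,  15.1])), (26, array([-14.3,  15.5])), (30, array([-14.2,  15.1]))]
[-5.2, -1.1, 0.7] [0.003, -0.006, 0.006]
[-4.5, -0.0, -2.1] [0.0, 0.0, 0.0]
[-3.6, 0.0, -1.7] [0.0, 0.0, 0.0]
[-3.6, 0.0, -1.7] [0.0, 0.0, 0.0]
[-3.6, 0.0, -1.7] [0.0, 0.0, 0.0]
[-4.1, -0.0, -1.9] [0.0, 0.0, 0.0]
```

Call:
apply_moves(increments=[{"hand":-0.4,"linear":[-3,-1.1,0.2],"angular":[0.003,0,0.006]},{"hand":-0.4,"linear":[-3,0,-0.5],"angular":[0,0,0]},{"hand":-0.4,"linear":[-3.7,0,-1.1],"angular":[0,0,0]},{"hand":-0.4,"linear":[-3.6,0,-1.7],"angular":[0,0,0]},{"hand":-0.4,"linear":[-3.6,0,-1.7],"angular":[0,0,0]},{"hand":-0.4,"linear":[-3.6,0,-1.7],"angular":[0,0,0]},{"hand":-0.4,"linear":[-3.6,0,-1.7],"angular":[0,0,0]},{"hand":-0.4,"linear":[0,0,0],"angular":[0,0,0]},{"hand":-0.4,"linear":[0,0,0],"angular":[0,0,0]}])

```text
clock: 21.85
tcp_pos: [0.5992, -0.2005, 0.0477]
tool_rot: [-2.964, -0.458, -0.674]
force: [7.1, 2.5, -1.0]
grip_width: 0.0295
grip_force: 59.7
```

Run:
```python
from plan import *
M,st=rel(None)
print('F charger',(Rc.T@st['force']).round(1))
rows([pose(mid(16.5,25,9),25)]+[pose(mid(16.5,t,t*.3+.5),t) for t in(21,17,13,9,5,2,0)])
c,d,im,st=look('w16',[]);held(c,d,st)
```

```text
t 21.85 tcp [ 0.5992 -0.2005  0.0477] F [ 7.1  2.5 -1. ] w 0.0295 59.67248618602753
toolx yaw 17.56 tilt x 25.62 y 0.01
F charger [ 7.5  0.3 -1. ]
[-4.0, 0.4, 0.1] [-0.0, -0.011, 0.001]
[-0.4, 0.0, 4.3] [0.0, -0.07, -0.0]
[-0.5, -0.0, 3.2] [0.0, -0.07, 0.0]
[-0.6, 0.0, 3.2] [-0.0, -0.07, 0.0]
[-0.6, 0.0, 3.3] [0.0, -0.07, -0.0]
[-0.7, -0.0, 3.3] [-0.0, -0.07, 0.0]
[-0.6, 0.0, 2.6] [0.0, -0.052, -0.0]
[-0.4, -0.0, 1.7] [0.0, -0.035, 0.0]
held top z at x=0 -22.45 pitch deg -0.23 ends x [-32.5  38. ] 38.2
[(14, array([-14.1,  15.2])), (18, array([-14.6,  15.3])), (22, array([-14.4,  15.1])), (26, array([-14.2,  15.5])), (30, array([-14.2,  15.2]))]
```

Call:
apply_moves(increments=[{"hand":-0.4,"linear":[-2.2,0.4,0],"angular":[0,-0.011,0]},{"hand":-0.4,"linear":[-2,0,0],"angular":[0,0,0]},{"hand":-0.4,"linear":[-0.4,0,4.3],"angular":[0,-0.07,0]},{"hand":-0.4,"linear":[-0.5,0,3.2],"angular":[0,-0.07,0]},{"hand":-0.4,"linear":[-0.6,0,3.2],"angular":[0,-0.07,0]},{"hand":-0.4,"linear":[-0.6,0,3.3],"angular":[0,-0.07,0]},{"hand":-0.4,"linear":[0,0,0],"angular":[0,0,0]},{"hand":-0.4,"linear":[0,0,0],"angular":[0,0,0]}])

```text
clock: 22.57
tcp_pos: [0.6012, -0.2008, 0.0326]
tool_rot: [-3.074, -0.479, -0.248]
force: [8.0, 2.0, 3.3]
grip_width: 0.0305
grip_force: 60.4
```

Run:
```python
from plan import *
M,st=rel(None)
print('F charger',(Rc.T@st['force']).round(1))
rows([pose(mid(16.5,t,h),t) for t,h in((9,3),(5,1.5),(2,.5),(0,0))])
c,d,im,st=look('w17',[]);held(c,d,st)
```

```text
t 22.57 tcp [ 0.6012 -0.2008  0.0326] F [8.  2.  3.3] w 0.0305 60.3514301776886
toolx yaw 17.72 tilt x 9.19 y 0.2
F charger [ 8.2 -0.5  3.3]
[-2.8, -0.6, 0.3] [0.003, -0.003, 0.004]
[-0.7, -0.0, 3.6] [-0.0, -0.07, 0.0]
[-0.6, 0.0, 2.7] [0.0, -0.052, -0.0]
[-0.4, -0.0, 1.6] [0.0, -0.035, 0.0]
held top z at x=0 -22.4 pitch deg 0.88 ends x [-32.  38.] 38.2
[(14, array([-14.1,  15.5])), (18, array([-14.6,  15.3])), (22, array([-14.4,  15.1])), (26, array([-14.2,  15.6])), (30, array([-14.2,  15.2]))]
```

Call:
apply_moves(increments=[{"hand":-0.4,"linear":[-2.6,-0.6,0],"angular":[0.003,0,0.004]},{"hand":-0.4,"linear":[0,0,0],"angular":[0,0,0]},{"hand":-0.4,"linear":[-0.8,0,3.6],"angular":[0,-0.07,0]},{"hand":-0.4,"linear":[-0.7,0,2.7],"angular":[0,-0.052,0]},{"hand":-0.4,"linear":[0,0,0],"angular":[0,0,0]},{"hand":-0.4,"linear":[0,0,0],"angular":[0,0,0]}])

```text
clock: 23.12
tcp_pos: [0.5985, -0.2011, 0.0255]
tool_rot: [-3.098, -0.476, -0.063]
force: [8.4, 3.0, 3.7]
grip_width: 0.0297
grip_force: 60.3
```

Run:
```python
from plan import *
M,st=rel(None)
print('F charger',(Rc.T@st['force']).round(1),'mid z',(st['tcp_pos']+M@OFF)[2].round(4))
rows([pose(mid(16.5,t,h),t) for t,h in((2,.5),(0,0))])
c,d,im,st=look('w18',[]);held(c,d,st)
P,_=cloud(c,d);q=(P-[*O,0])@Rc*1000;X,Y,Z=q.T
m=(abs(X-18)<5)&(Z>30)&(Z<55)&(abs(Y)<20);print('cell y',np.percentile(Y[m],[1,99]).round(1),'top',np.percentile(Z[m],97).round(1))
m=(X>34)&(X<39)&(Z>39)&(Z<46)&(abs(Y)<30);print('wall y',np.percentile(Y[m],[2,98]).round(1))
```

```text
t 23.12 tcp [ 0.5985 -0.2011  0.0255] F [8.4 3.  3.7] w 0.0297 60.261229276657104
toolx yaw 17.47 tilt x 2.35 y -0.02
F charger [8.9 0.4 3.7] mid z 0.0319
[-0.6, -0.0, -0.0] [-0.0, -0.006, -0.0]
[-0.4, -0.0, 1.6] [0.0, -0.035, 0.0]
held top z at x=0 -22.35 pitch deg 1.11 ends x [-42.3  44.7] 45.0
[(14, array([-14.1,  15.4])), (18, array([-14.6,  15.3])), (22, array([-14.4,  15.2])), (26, array([-14.3,  15.1])), (30, array([-14.2,  15.1]))]
cell y [-15.2  15.3] top 49.0
wall y [-20.7  21.1]
```

Call:
apply_moves(increments=[{"hand":-0.4,"linear":[-0.4,0,1],"angular":[0,-0.02,0]},{"hand":-0.4,"linear":[-0.2,0,1],"angular":[0,-0.015,0]},{"hand":-0.4,"linear":[0,0,0.5],"angular":[0,0,0]},{"hand":-0.4,"linear":[0,0,0],"angular":[0,0,0]},{"hand":-0.4,"linear":[0,0,0],"angular":[0,0,0]}])

```text
clock: 23.58
tcp_pos: [0.5974, -0.2016, 0.024]
tool_rot: [-3.102, -0.474, -0.011]
force: [6.6, 2.8, 7.8]
grip_width: 0.0297
grip_force: 61.2
```

Run:
```python
from plan import *
M,st=rel(None)
print('F charger',(Rc.T@st['force']).round(1),'mid z',(st['tcp_pos']+M@OFF)[2].round(4))
rows([pose(mid(16.5,0,0),0)])
c,d,im,st=look('w19',[]);held(c,d,st)
P,_=cloud(c,d);q=(P-[*O,0])@Rc*1000;X,Y,Z=q.T
print([(x,np.percentile(Z[m],90).round(1)) for x in(-35,-25,-15,-5,5,15,22) for m in[(abs(X-x)<3)&(abs(Y)<4)&(Z<60)] if m.sum()>2])
```

```text
t 23.58 tcp [ 0.5974 -0.2016  0.024 ] F [6.6 2.8 7.8] w 0.0297 61.18344783782959
toolx yaw 17.37 tilt x 0.41 y -0.12
F charger [7.2 0.7 7.8] mid z 0.0304
[0.3, -0.2, 0.2] [-0.002, -0.007, -0.002]
held top z at x=0 -22.37 pitch deg 0.29 ends x [-42.3  44.7] 45.0
[(14, array([-14.2,  15.5])), (18, array([-14.5,  15.3])), (22, array([-14.4,  15.1])), (26, array([-14.2,  15.5])), (30, array([-14.2,  15.3]))]
[(-35, np.float64(47.0)), (-25, np.float64(47.1)), (-15, np.float64(47.0)), (-5, np.float64(47.2)), (5, np.float64(47.0)), (15, np.float64(47.1)), (22, np.float64(47.0))]
```

The cell is level on the bay floor, with the slider about 16 mm back. Now easing forward so the button enters the window.

Call:
apply_moves(increments=[{"hand":-0.4,"linear":[2,0,0],"angular":[0,-0.004,0]},{"hand":-0.4,"linear":[2,0,0],"angular":[0,0,0]},{"hand":-0.4,"linear":[1.5,0,0],"angular":[0,0,0]},{"hand":-0.4,"linear":[1,0,0],"angular":[0,0,0]},{"hand":-0.4,"linear":[0,0,0],"angular":[0,0,0]},{"hand":-0.4,"linear":[0,0,0],"angular":[0,0,0]}])

```text
clock: 24.13
tcp_pos: [0.5999, -0.201, 0.024]
tool_rot: [-3.102, -0.47, 0.005]
force: [0.7, 3.8, 12.5]
grip_width: 0.0296
grip_force: 61.5
```

Run:
```python
from plan import *
M,st=rel(None)
print('F charger',(Rc.T@st['force']).round(1),'mid',(Rc.T@(st['tcp_pos']+M@OFF-[*O,0])*1000).round(1))
c,d,im,st=look('w20',[]);held(c,d,st)
P,_=cloud(c,d);q=(P-[*O,0])@Rc*1000;X,Y,Z=q.T
print([(x,np.percentile(Z[m],90).round(1)) for x in(-35,-25,-15,-5,5,15,22,26,28,30,32,34) for m in[(abs(X-x)<1)&(abs(Y)<4)&(Z<60)] if m.sum()>2])
```

```text
t 24.13 tcp [ 0.5999 -0.201   0.024 ] F [ 0.7  3.8 12.5] w 0.0296 61.4864444732666
toolx yaw 17.24 tilt x -0.14 y -0.27
F charger [ 1.8  3.4 12.5] mid [-5.7 -0.3 30.4]
held top z at x=0 -22.38 pitch deg -0.04 ends x [-42.4  44.6] 45.0
[(14, array([-14.1,  15.4])), (18, array([-14.5,  15.2])), (22, array([-14.3,  15.1])), (26, array([-14.1,  15.5])), (30, array([-14.1,  15.3]))]
[(-35, np.float64(47.1)), (-25, np.float64(46.8)), (-15, np.float64(47.0)), (-5, np.float64(46.9)), (5, np.float64(47.0)), (15, np.float64(47.0)), (22, np.float64(47.1)), (26, np.float64(46.6)), (28, np.float64(46.0)), (30, np.float64(36.7)), (32, np.float64(36.6)), (34, np.float64(42.9))]
```

Call:
apply_moves(increments=[{"hand":-0.4,"linear":[0,0,-1],"angular":[0,0,0]},{"hand":-0.4,"linear":[0.5,0,-0.5],"angular":[0,0,0]},{"hand":-0.4,"linear":[0,0,0],"angular":[0,0,0]},{"hand":-0.4,"linear":[0,0,0],"angular":[0,0,0]}])

```text
clock: 24.52
tcp_pos: [0.6013, -0.2004, 0.0241]
tool_rot: [-3.103, -0.472, 0.002]
force: [4.4, 1.2, 5.0]
grip_width: 0.0298
grip_force: 60.5
```

Run:
```python
from plan import *
M,st=rel(None)
print('F charger',(Rc.T@st['force']).round(1),'mid',(Rc.T@(st['tcp_pos']+M@OFF-[*O,0])*1000).round(1))
c,d,im,st=look('w21',[]);held(c,d,st)
```

```text
t 24.52 tcp [ 0.6013 -0.2004  0.0241] F [4.4 1.2 5. ] w 0.0298 60.511958599090576
toolx yaw 17.3 tilt x -0.06 y -0.17
F charger [ 4.6 -0.2  5. ] mid [-4.2 -0.2 30.5]
held top z at x=0 -22.31 pitch deg -0.06 ends x [-42.5  44.6] 45.0
[(14, array([-14.2,  15.4])), (18, array([-14.5,  15.3])), (22, array([-14.4,  15.1])), (26, array([-14.1,  15.6])), (30, array([-14.1,  14.9]))]
```

Call:
apply_moves(increments=[{"hand":-0.4,"linear":[1.5,0,-0.3],"angular":[0,0,0]},{"hand":-0.4,"linear":[1.5,0,0],"angular":[0,0,0]},{"hand":-0.4,"linear":[0,0,0],"angular":[0,0,0]},{"hand":-0.4,"linear":[0,0,0],"angular":[0,0,0]}])

```text
clock: 24.9
tcp_pos: [0.6023, -0.2001, 0.024]
tool_rot: [-3.103, -0.471, 0.01]
force: [1.9, 2.7, 7.0]
grip_width: 0.0296
grip_force: 60.8
```

Run:
```python
from plan import *
M,st=rel(None)
print('F charger',(Rc.T@st['force']).round(1),'mid',(Rc.T@(st['tcp_pos']+M@OFF-[*O,0])*1000).round(1))
```

```text
t 24.9 tcp [ 0.6023 -0.2001  0.024 ] F [1.9 2.7 7. ] w 0.0296 60.80890774726868
toolx yaw 17.27 tilt x -0.32 y -0.22
F charger [2.6 2.  7. ] mid [-3.2 -0.3 30.4]
```

Call:
apply_moves(increments=[{"hand":-0.4,"linear":[1,0,-0.5],"angular":[0,0.004,0]},{"hand":-0.4,"linear":[0,0,0],"angular":[0,0,0]},{"hand":0.2,"linear":[0,0,0],"angular":[0,0,0]},{"hand":0.2,"linear":[0,0,0],"angular":[0,0,0]},{"hand":0.2,"linear":[0,0,0],"angular":[0,0,0]},{"hand":0.2,"linear":[0,0,0],"angular":[0,0,0]},{"hand":0.2,"linear":[0,0,0],"angular":[0,0,0]}])

```text
clock: 25.48
tcp_pos: [0.6, -0.1998, 0.0219]
tool_rot: [-3.102, -0.471, 0.015]
force: [-0.1, 0.7, 0.2]
grip_width: 0.0512
grip_force: 0.0
```

Run:
```python
from plan import *
M,st=rel(None)
c,d,im,st=look('w22',['thick_cell_mid','thick_cell_button','thick_cell_flat','slider_face','window'])
P,_=cloud(c,d);q=(P-[*O,0])@Rc*1000;X,Y,Z=q.T
print([(x,np.percentile(Z[m],90).round(1)) for x in(-38,-36,-34,-32,-25,-15,-5,5,15,22,26,28,30,32,33,34) for m in[(abs(X-x)<1)&(abs(Y)<4)&(Z<60)] if m.sum()>2])
m=(abs(X)<25)&(Z>30)&(Z<55)&(abs(Y)<20);print('cell y',np.percentile(Y[m],[1,99]).round(1))
```

```text
t 25.48 tcp [ 0.6    -0.1998  0.0219] F [-0.1  0.7  0.2] w 0.0512 0.0
toolx yaw 17.26 tilt x -0.5 y -0.29
thick_cell_mid [276.3 259.5] 0.62 depth pt [ 0.6152 -0.196   0.047 ]
thick_cell_flat [279.1 320.5] 0.56 depth pt [ 0.5856 -0.2066  0.0463]
window [276.6 196.2] 0.65 depth pt [ 0.6403 -0.1883  0.042 ]
[(-34, np.float64(46.5)), (-32, np.float64(46.8)), (-25, np.float64(47.2)), (-15, np.float64(47.2)), (-5, np.float64(47.0)), (5, np.float64(47.2)), (15, np.float64(47.2)), (22, np.float64(47.0)), (26, np.float64(47.2)), (28, np.float64(47.1)), (30, np.float64(46.8)), (32, np.float64(46.9)), (33, np.float64(46.6)), (34, np.float64(44.8))]
cell y [-15.4  15.1]
```

The released cell is level and its body now reaches x ≈ +33 mm at the wall, so it is home. Retreating upward.

Call:
apply_moves(increments=[{"hand":0.2,"linear":[0,0,-6],"angular":[0,0.008,0]},{"hand":0.2,"linear":[0,0,-12],"angular":[0,0,0]},{"hand":0.2,"linear":[0,0,-20],"angular":[0,0,0]},{"hand":0.2,"linear":[0,0,-30],"angular":[0,0,0]},{"hand":0.2,"linear":[-20,0,-30],"angular":[0,0,0]},{"hand":0.2,"linear":[-30,0,-30],"angular":[0,0,0]},{"hand":0.2,"linear":[-10,0,-10],"angular":[0,0,0]},{"hand":0.2,"linear":[0,0,0],"angular":[0,0,0]},{"hand":0.2,"linear":[0,0,0],"angular":[0,0,0]}])

```text
clock: 26.53
tcp_pos: [0.5455, -0.2181, 0.1618]
tool_rot: [-3.102, -0.47, -0.008]
force: [0.0, 0.1, 0.2]
grip_width: 0.0511
grip_force: 0.0
```

Run:
```python
from plan import *
M,st=rel(None)
c,d,im,st=look('w23',['thick_cell_mid','window','slider_face'])
P,_=cloud(c,d);q=(P-[*O,0])@Rc*1000;X,Y,Z=q.T
print([(x,np.percentile(Z[m],90).round(1)) for x in(-44,-40,-37,-35,-34,-33,-32,-25,-15,-5,5,15,25,30,32,33,34,35,37) for m in[(abs(X-x)<.8)&(abs(Y)<4)&(Z<60)] if m.sum()>2])
for x in(-25,20): m=(abs(X-x)<5)&(Z>30)&(Z<55)&(abs(Y)<20);print('cell y',np.percentile(Y[m],[1,99]).round(1))
# other cells unmoved: compare top depth with start
im,d2=get_image('top');d0=np.load('pics/top0d.npy');P0,uv=cloud(cam('top'),d0)
for ctr in([.477,.2914],[.6,.225]):
    m=np.linalg.norm(P0[:,:2]-ctr,axis=1)<.04;u=uv[m];k=d2[u[:,1],u[:,0]]-d0[u[:,1],u[:,0]];print('slim dz median/90pct mm',(np.percentile(abs(k),[50,90])*1000).round(1))
```

```text
t 26.53 tcp [ 0.5455 -0.2181  0.1618] F [0.  0.1 0.2] w 0.0511 0.0
toolx yaw 17.21 tilt x 0.33 y -0.22
thick_cell_mid [274.3 124.6] 0.58 depth pt [ 0.6084 -0.1972  0.0455]
window [275.3  86.8] 0.73 depth pt [ 0.6367 -0.1893  0.0456]
slider_face [278.7 167.7] 0.59 depth pt [ 0.5756 -0.2112  0.0454]
[(-44, np.float64(37.8)), (-40, np.float64(38.0)), (-37, np.float64(35.8)), (-34, np.float64(46.9)), (-33, np.float64(47.3)), (-32, np.float64(47.2)), (-25, np.float64(47.0)), (-15, np.float64(47.1)), (-5, np.float64(47.4)), (5, np.float64(47.2)), (15, np.float64(47.4)), (25, np.float64(47.0)), (30, np.float64(47.1)), (32, np.float64(47.2)), (33, np.float64(46.5)), (34, np.float64(42.2)), (35, np.float64(42.9)), (37, np.float64(42.8))]
cell y [-14.8  14.8]
cell y [-15.2  15.8]
slim dz median/90pct mm [1.5 3.6]
slim dz median/90pct mm [1.5 3.6]
```

The cell lies level from x = -34 to +33 mm on the bay's centre line, which is its home position. The other cells have not moved. Handing in.

```bash
python3 -c "
from station import *
print(hand_in())"
```

```text
the job is handed in; nothing more can be done
None
```

The thick cell is on charge: it lies level in the bay from x = -34 to +33 mm, its home position with the button in the window, the gripper is clear, and I handed the job in at about 27 s, after one back-out to regrip the cell higher because the fingertips met the rails.

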